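# Put the saw's battery packs on charge

## Task

Put the battery packs on charge: first turn the dial so that its white mark points to the white OFF tab, then swing the latch lever until its pointer is at the blue OPEN tab, and set every battery pack on the bench into a cradle of the dock, one to a cradle, flat on the cradle's floor with the orange shoe up. Then swing the lever to the green LOCKED tab, and last of all turn the dial's mark to the orange tab. Leave the packs sitting in their cradles and do not disturb the other things on the bench.

Things in the scene. Friction and masses are not known exactly. Their poses are not given: they have to be found in the camera images.
- dock: Grey charging dock fixed to the bench, 130 x 310 mm, 35 mm high; origin under its centre, z up. Three open cradles lie side by side along its y, 100 mm apart. Each cradle is 110 mm (dock x) by 70 mm (dock y) inside, its floor 20 mm above the bench, its walls 15 mm higher than the floor. Its place and yaw differ at each start.
- bay0 (a point): Centre of the floor of the cradle at the dock's +y end, 20 mm above the bench; axes as the dock's.
- bay1 (a point): Centre of the floor of the middle cradle.
- bay2 (a point): Centre of the floor of the cradle at the dock's -y end.
- pack0: Battery pack, 0.3 to 0.7 kg: a black block 100 (its x) x 60 (its y) x 45 mm high with a red band, and on top, centred, an orange slide shoe 80 (x) x 36 (y) x 26 mm high, the part to grip across its 36 mm; 71 mm high in all. Origin at the centre of the underside, z up. Fits a cradle with its long side along the dock's x, either way round, 5 mm play all round. Two or three of the three packs are on the bench; an absent one reads None.
- pack1: Battery pack, 0.3 to 0.7 kg: a black block 100 (its x) x 60 (its y) x 45 mm high with a red band, and on top, centred, an orange slide shoe 80 (x) x 36 (y) x 26 mm high, the part to grip across its 36 mm; 71 mm high in all. Origin at the centre of the underside, z up. Fits a cradle with its long side along the dock's x, either way round, 5 mm play all round. Two or three of the three packs are on the bench; an absent one reads None.
- pack2: Battery pack, 0.3 to 0.7 kg: a black block 100 (its x) x 60 (its y) x 45 mm high with a red band, and on top, centred, an orange slide shoe 80 (x) x 36 (y) x 26 mm high, the part to grip across its 36 mm; 71 mm high in all. Origin at the centre of the underside, z up. Fits a cradle with its long side along the dock's x, either way round, 5 mm play all round. Two or three of the three packs are on the bench; an absent one reads None.
- console: Grey control box fixed to the bench, 200 (x) x 340 (y) x 50 mm high; origin under its centre, z up; it carries the dial at its +y half and the latch lever at its -y half. Its place and yaw differ at each start.
- dial (a joint): Angle of the black setting dial about the vertical, rad, growing anticlockwise seen from above; at 0 its mark points to the box's -x side; stops at -2.6 and 2.6. The dial is a disc of 120 mm diameter, 66 mm above the bench at its top, with a straight grip bar on top, 76 mm long, 16 mm wide, its top 104 mm above the bench, along the line to the mark. A friction of 0.1 N m holds it wherever it is left.
- dial_grip (a point): On the dial's axis, inside the grip bar, 87 mm above the bench.
- dial_mark (a point): Outer end of the dial's white mark, on the rim, 60 mm from the axis, 66 mm above the bench.
- off_tab_tip (a point): Inner end, 60 mm from the dial's axis, of the white OFF tab, a block 22 x 14 x 13 mm standing on the box beside the dial's rim; the tab stands 0.5 to 1.3 rad anticlockwise of the box's -x side. When the mark points to it, this point and dial_mark meet.
- set_tab_tip (a point): The same for the orange charge-setting tab, 0.7 to 1.9 rad clockwise of the box's -x side.
- latch (a joint): Angle of the latch lever about its vertical pivot, rad, growing anticlockwise seen from above; at 0 it points to the box's -x side; stops at -0.75 and 1.05. A friction of 0.08 N m holds it wherever it is left. It touches no pack: it only switches the dock's latch.
- latch_grip (a point): On the upright red grip of the lever, a round post of 24 mm diameter, 75 mm from the pivot, from 70 to 118 mm above the bench; this point lies on its axis 98 mm above the bench.
- latch_tip (a point): Tip of the lever's red pointer, 100 mm from the pivot, 68 mm above the bench. The pivot lies on the line from this point through latch_grip.
- open_tab_tip (a point): Inner end, 100 mm from the lever's pivot, of the blue OPEN tab, a block 20 x 14 x 12 mm on the box, 0.1 to 0.5 rad clockwise of the box's -x side. When the pointer points to it, this point and latch_tip meet, seen from above.
- lock_tab_tip (a point): The same for the green LOCKED tab, 0.45 to 0.85 rad anticlockwise of the box's -x side.
- sawblade: Bystander: circular saw blade lying flat, 165 mm across, 4 mm thick.
- hexkey: Bystander: L-shaped steel hex key, 110 mm long, lying flat.
- mug: Bystander: blue mug, 80 mm across, 95 mm high.
- oil: Bystander: yellow oil bottle, 60 mm across, 170 mm high.
- driver: Bystander: screwdriver lying on the bench.
- tape: Bystander: yellow tape measure, 70 x 35 x 65 mm high.
Mind the look-alikes: they are no part of the job. Leave any pink or purple look-alike of the pack1 alone. Leave any pink look-alike of the pack2 alone.

How it is judged:
On the way, in this order (a step that is already met when the one before it is completed fails the run):
1. the dial's mark points to the white OFF tab (horizontal distance between dial_mark and off_tab_tip below 0.0065 m), for 0.3 s.
2. the lever's pointer is at the blue OPEN tab (horizontal distance between latch_tip and open_tab_tip below 0.0085 m), for 0.3 s.
3. every pack sits in a cradle ((horizontal distance between pack0 and bay0 below 0.014 m or horizontal distance between pack0 and bay1 below 0.014 m or horizontal distance between pack0 and bay2 below 0.014 m) and z of each of pack0, pack1, pack2 in the frame of dock below 0.026 m and angle between each of pack0, pack1, pack2's own z axis and vertical below 0.12 rad and (horizontal distance between pack1 and bay0 below 0.014 m or horizontal distance between pack1 and bay1 below 0.014 m or horizontal distance between pack1 and bay2 below 0.014 m) and (horizontal distance between pack2 and bay0 below 0.014 m or horizontal distance between pack2 and bay1 below 0.014 m or horizontal distance between pack2 and bay2 below 0.014 m) and linear speed of each of pack0, pack1, pack2 below 0.03 m/s), for 0.3 s.
4. the lever's pointer is at the green LOCKED tab (horizontal distance between latch_tip and lock_tab_tip below 0.0085 m), for 0.3 s.
5. the dial's mark points to the orange tab (horizontal distance between dial_mark and set_tab_tip below 0.0065 m), for 0.3 s.
At the end, for the whole second after the job is handed in: Every pack on the bench sits flat in a cradle (centre within 14 mm of the cradle's, on the floor within 6 mm, tilted less than 7 degrees, at rest), the lever's pointer is within 8.5 mm of the green tab and the dial's mark within 6.5 mm of the orange tab (all of step 3 and horizontal distance between latch_tip and lock_tab_tip below 0.0085 m and horizontal distance between dial_mark and set_tab_tip below 0.0065 m); the robot touches nothing.
It fails at once if a bystander is moved more than 4 cm (distance of any of sawblade, hexkey, mug, oil, driver, tape from where it was at the start of the episode above 0.04 m).
Of pack0, pack1, pack2 only 2 to 3 are there at a start; the rules pass over those that are not, and their reading is None.
At some moment in a run one of pack0, pack1, pack2 may be knocked a few centimetres aside while the robot is not near it.
It also fails if it takes over 208 s, if anything falls off the work surface, if the arm or the gripper's body presses on something with over 40 N, if the wrist force passes 120 N, or if a joint passes its speed limit or range.

## Robot

A 6-joint arm with a two-finger parallel gripper is mounted at the origin on the work surface. World frame = base frame: x ahead of the robot, y to its left, z up, the work surface at z = 0. Lengths are in m, angles in rad, forces in N, time in s.
With the tool pointing down it reaches from about 0.375 to 0.975 m from the base axis. Payload 3.8 kg.
Tool frame: the origin (TCP) lies on the centre line of the jaws, within the pads' length; the fingertips stand 22 mm ahead of it and the grasp point (between the pads) lies 3 mm ahead of it; x points along the fingers, y is the direction in which the jaws open and shut, and the axes are right-handed (so a half turn about x gives the same grasp; the last joint's range is limited). The gripper opens to 88 mm and grips with 3 to 60 N. Pads are 18 mm wide; open, the fingers measure 123 mm over their backs; the gripper's body (75 mm by 187 mm) begins 45 mm behind the grasp point.
Start: joints at [1.158, 0.264, 1.604, -0, 1.274, -0.037], TCP at [0.248, 0.628, 0.261] pointing down, gripper open.
Joint ranges: [-2.63, 2.63], [-0.94, 2.18], [0.31, 2.57], [-1.31, 4.45], [0, 2.66], [-2.55, 2.55]. Speed limits (rad/s): [2.57, 2.57, 3.14, 3.14, 3.14, 3.14].

## Interface

Orientations are given as a 3x3 rotation matrix whose columns are the frame's x, y, z axes.
In Python, from plant import arm, eyes gives the robot as it stands. The module is installed in compiled form; this text tells all that it offers.
- The arm moves only by the tool step_arm, never from a script. Its argument "increments" is a list that holds one entry, the list of rows, each a list of 7 numbers: the opening, from 0 (shut) to 1 (fully open), then the shift along the tool's x, y, z in cm, then the turn, a rotation vector about the tool's x, y, z in degrees. In form: [[[claw, x, y, z, wx, wy, wz], ...]]. A call has exactly 5 rows; each row shifts and turns the pose as measured when the row begins, along the tool's axes as they then stand; what a row does not reach is not made up. A row lasts 1/12 s, in which the tool goes at most 41.7 mm and 7.16 degrees, less where a joint would pass 70% of its speed; a pose out of reach is approached as far as the arm can. A call is refused whole if a number of a shift passes 4.17 or a number of a turn 7.16, either way. A call with a gripper value outside its range is refused whole. The fingers move at their own pace and stop on an object; "newtons" is the grip in N (left out, the last holds). Time passes only in rows, so rows that do not move let the fingers close, or fill a call up. It gives the time, the measured TCP pose, the force and the opening at its end, in the units of the state.
- arm.sense(): the state, without advancing time (a new reading comes with each control period).
- eyes.snapshot(name): name is "side" or "top"; returns a dict with "frame" (420x560x3 uint8, red, green, blue), "intrinsics" (3x3 intrinsics, pixels), "world_to_cam" (4x4, takes a point from world to camera coordinates). Camera axes: x right, y down, z forward; pixel columns grow to the right and rows downward; lengths in m; the calibration is good to about 2 mm. A picture is of the moment at which its call begins. There is no depth.
- arm.sign_off(): hands the job in, once; it reports no verdict.
The state is a dict: "t": time; "q": joint angles; "joint_velocities": joint speeds; "joint_efforts": joint torques, N m; "ee_pos": TCP position; "ee_rot": TCP orientation; "wrist_force": force on the tool from outside, world axes, zero at the start; "torque": the same for the moment, N m; "gripper_width": finger opening in m.
Only numpy, scipy, OpenCV 4.12 (cv2) and the standard library are available. Lean on these libraries where they do the work, as an engineer would, in place of code of your own. Each camera call takes 0.05 s, during which the arm holds its last target. There are 200 camera calls.

## Working session

There is one attempt and no reset: what is moved stays moved. The work goes in short steps, Python scripts to look and compute and a tool call to move; the robot and the scene stay as the last step left them, time stands still between calls to the robot, and variables do not carry over. Pictures are saved under pics/ and viewed, on a budget of 14 in all, crops included, one or two more only if the job needs it, and the job is handed in when it is done.

Besides the shell and the picture viewer there is one more tool, called after "Call:" as name([rows], argument=value, ...), one row to a line, values as JSON. step_arm: Moves the arm, as the interface text tells. Its arguments: {"type":"object","properties":{"increments":{"type":"array"},"newtons":{"type":"number"}},"required":["increments"]}

```bash
mkdir -p pics; ls; python3 - <<'E'
from plant import arm, eyes
import cv2,numpy as np
for n in ["top","side"]:
    s=eyes.snapshot(n); cv2.imwrite(f"pics/{n}0.png",cv2.resize(s["frame"][:,:,::-1],(800,600),interpolation=cv2.INTER_CUBIC))
    cv2.imwrite(f"raw_{n}0.png",s["frame"][:,:,::-1])
    np.savez(f"cal_{n}.npz",K=s["intrinsics"],T=s["world_to_cam"]); print(n,s["intrinsics"].round(1).tolist(),s["world_to_cam"].round(3).tolist())
st=arm.sense();print(st["t"],st["ee_pos"],st["ee_rot"].round(3) if hasattr(st["ee_rot"],'round') else st["ee_rot"],st["gripper_width"])
E
```

```text
pics
top [[400.8, 0.0, 286.4], [0.0, 400.8, 215.1], [0.0, 0.0, 1.0]] [[0.014, -1.0, -0.006, 0.072], [-0.991, -0.013, -0.135, 0.541], [0.135, 0.008, -0.991, 1.056], [0.0, 0.0, 0.0, 1.0]]
side [[453.7, 0.0, 280.4], [0.0, 453.7, 204.6], [0.0, 0.0, 1.0]] [[0.983, -0.181, 0.01, -0.49], [-0.092, -0.546, -0.833, 0.17], [0.156, 0.818, -0.553, 1.083], [0.0, 0.0, 0.0, 1.0]]
0.1 [0.24750413 0.62734789 0.2595198 ] [[-0.001  0.367  0.93 ]
 [-0.002  0.93  -0.367]
 [-1.    -0.002 -0.   ]] 0.08804074602038722
```

View pics/top0.png

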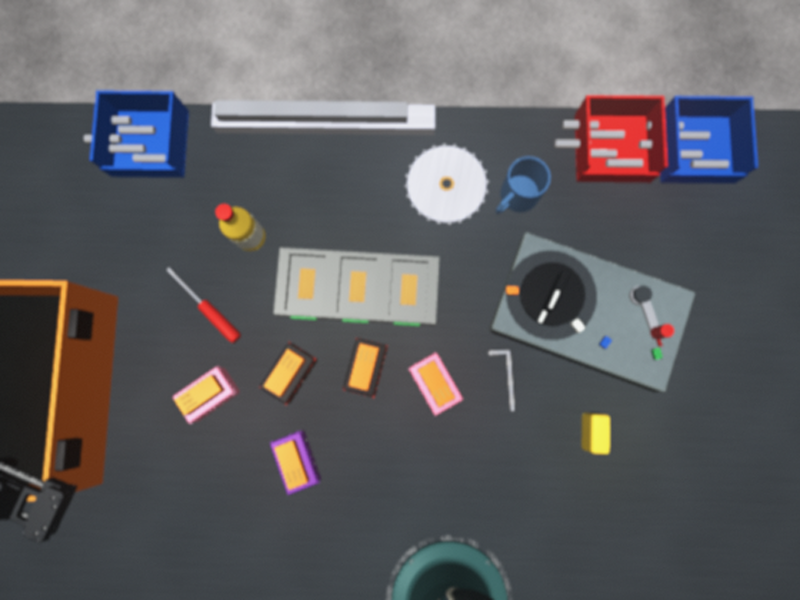

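View pics/side0.png

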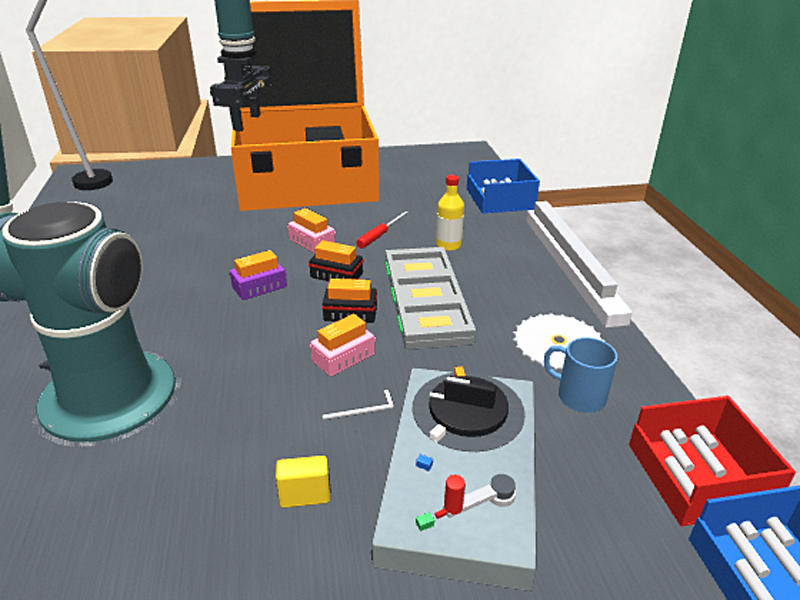

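The top view shows two black packs at (288,373) and (366,367); the pink and purple ones are look-alikes. The dock is at (357,286). The dial is at (552,294) with its mark at (543,316), the white tab at (579,326) and the orange tab at (512,290). The lever pivot is at (643,294), its red post at (666,330), the blue tab at (605,342) and the green tab at (657,354).

```bash
cat > lib.py <<'E'
import cv2,numpy as np
from plant import arm,eyes
def grab(n):
    s=eyes.snapshot(n); return s["frame"],s["intrinsics"],s["world_to_cam"]
def topl(px,z,K,T):
    "pixels (N,2) -> world xy on plane z"
    px=np.atleast_2d(np.asarray(px,float)); d=np.linalg.inv(K)@np.c_[px,np.ones(len(px))].T
    R=T[:3,:3]; c=-R.T@T[:3,3]; d=R.T@d
    return (c[:,None]+d*(z-c[2])/d[2])[:2].T
def proj(P,K,T):
    P=np.atleast_2d(np.asarray(P,float)); c=T[:3,:3]@P.T+T[:3,3:]; u=K@c; return (u[:2]/u[2]).T
RNG=dict(orange=((8,130,150),(24,255,255)),green=((45,110,60),(80,255,255)),blue=((105,140,90),(125,255,255)),
 red=((172,150,80),(180,255,255)),red2=((0,150,80),(6,255,255)),white=((0,0,200),(180,50,255)))
def blobs(img,col,amin=6):
    h=cv2.cvtColor(img,cv2.COLOR_RGB2HSV); m=cv2.inRange(h,*map(np.array,RNG[col]))
    if col=="red": m|=cv2.inRange(h,*map(np.array,RNG["red2"]))
    n,l,s,c=cv2.connectedComponentsWithStats(m)
    return [(c[i],s[i,4],np.argwhere(l==i)[:,::-1]) for i in range(1,n) if s[i,4]>=amin]
E
python3 - <<'E'
from lib import *
for n in ["top","side"]:
    im,K,T=grab(n)
    for col,z in [("orange",.063),("green",.06),("blue",.06),("red",.09),("white",.064)]:
        for c,a,p in blobs(im,col):
            if a<700:
                r=cv2.minAreaRect(p.astype(np.float32)); zz=.071 if col=="orange" and a>100 else z
                print(n,col,c.round(1),a,"xy@%.3f"%zz,topl(c,zz,K,T)[0].round(4),"rect",np.round(r[1],1),round(r[2]))
im,K,T=grab("top")
h=cv2.inRange(im,(0,0,0),(38,38,38)); n,l,s,c=cv2.connectedComponentsWithStats(h)
for i in range(1,n):
    if s[i,4]>100: print("dark",c[i].round(1),s[i])
f=cv2.resize(im[150:285,335:495],(800,675),interpolation=cv2.INTER_CUBIC)[:600]; cv2.imwrite("pics/con.png",f[:,:,::-1])
E
```

```text
top orange [165.2 156.8] 287 xy@0.071 [0.6899 0.4087] rect [18.8 22. ] 49
top orange [214.1 198. ] 160 xy@0.071 [0.5785 0.2721] rect [ 8.5 18.5] 5
top orange [249.9 200.1] 158 xy@0.071 [0.5743 0.1767] rect [18.  8.] 90
top orange [285.7 202.1] 161 xy@0.071 [0.5701 0.0816] rect [ 8.5 18.9] 4
top orange [358.3 202.5] 53 xy@0.063 [ 0.5727 -0.1121] rect [5. 9.] 90
top orange [254.1 256.4] 471 xy@0.071 [0.4256 0.162 ] rect [14.8 31.8] 14
top orange [198.2 260.4] 475 xy@0.071 [0.4131 0.3074] rect [14.7 32.2] 34
top orange [305.1 268.3] 375 xy@0.071 [0.3967 0.0289] rect [29.5 12.7] 60
top orange [138.6 276.4] 413 xy@0.071 [0.3699 0.4602] rect [12.8 32.8] 55
top orange [413.  303.1] 28 xy@0.063 [ 0.3117 -0.2503] rect [ 1.2 25. ] 2
top orange [203.8 324.9] 418 xy@0.071 [0.2501 0.2858] rect [30.3 13.9] 71
top orange [ 21.7 348.6] 22 xy@0.063 [0.1831 0.751 ] rect [3. 5.] 90
top green [208.5 222. ] 8 xy@0.060 [0.5155 0.2868] rect [7. 0.] 180
top green [243.5 224. ] 6 xy@0.060 [0.5114 0.1932] rect [5. 0.] 180
top green [289. 227.] 7 xy@0.060 [0.5049 0.072 ] rect [6. 0.] 180
top green [459.6 247.1
[... 5963 characters left out ...]
white [476.2 331.6] 163 xy@0.064 [ 0.8128 -0.3692] rect [29.7  5.8] 56
side white [545.9 369.8] 118 xy@0.064 [ 0.8887 -0.4698] rect [20.3  5.9] 51
side white [523.8 369. ] 61 xy@0.064 [ 0.851  -0.4615] rect [10.8  6. ] 53
side white [523.  383.2] 260 xy@0.064 [ 0.8319 -0.487 ] rect [42.1  6.5] 55
side white [547.6 386.4] 244 xy@0.064 [ 0.8696 -0.4999] rect [41.6  6.2] 53
side white [527.5 405.7] 228 xy@0.064 [ 0.8131 -0.5262] rect [35.3  6.8] 55
dark [ 17.1 264.6] [   0  208   40  126 4164]
dark [ 58.4 227.2] [ 53 218  12  19 177]
dark [ 50.2 317. ] [ 45 308  12  20 197]
dark [  6.3 345.3] [  0 330  27  34 373]
dark [ 41.8 353.8] [ 31 335  21  43 253]
dark [324.3 410.8] [307 396  37  24 343]
```

View pics/con.png

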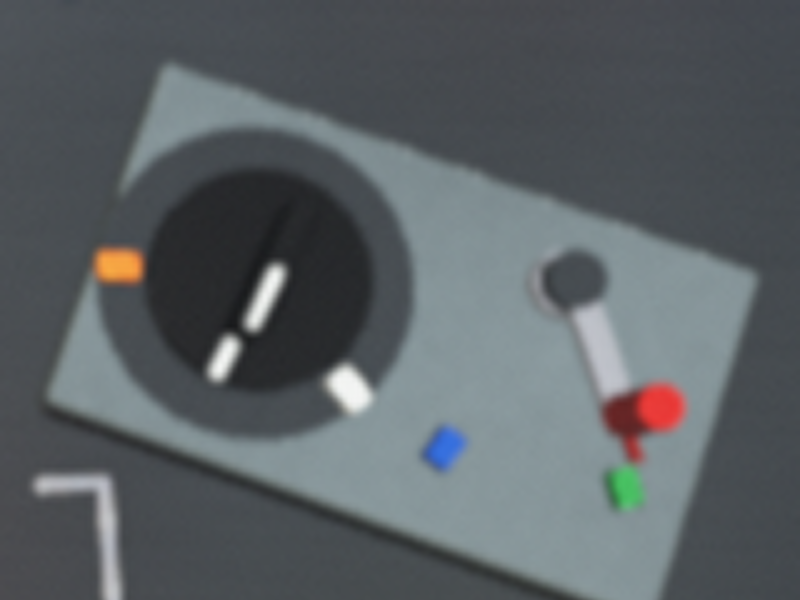

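```bash
python3 - <<'E'
from lib import *
K,T=(np.load("cal_top.npz")[k] for k in "KT")
Ks,Ts=(np.load("cal_side.npz")[k] for k in "KT")
c=lambda x,y,z:topl([335+x/5,150+y/5],z,K,T)[0]
D=c(260,280,.066);M=c(215,381,.066);b0=c(251,330,.104);b1=c(281,263,.104)
W=np.array([.508,-.2345]);O=np.array([.5732,-.1113]);B=np.array([.4777,-.2851]);G=np.array([.458,-.379])
an=lambda v:np.degrees(np.arctan2(v[1],v[0]))
nm=np.linalg.norm
print("dial",D,"mark",M,nm(M-D),an(M-D),"bar",b0,b1,an(b0-b1))
print("W",nm(W-D),an(W-D),"O",nm(O-D),an(O-D))
P=c(577,280,.080);g=c(661,407,.118);t=c(637,460,.068)
print("pivot",P,"grip",g,"tip",t,nm(g-P),nm(t-P),an(g-P),an(t-P), an(t-g))
for X,n in ((B,"B"),(G,"G")): print(n,nm(X-P),an(X-P))
# pivot from the two tabs at 110
m=(B+G)/2;d=(G-B);h=np.sqrt(.110**2-(nm(d)/2)**2);q=np.array([d[1],-d[0]])/nm(d); print("pivot alt",m+h*q,m-h*q)
cs=np.array([c(167,63,.05),c(757,273,.05),c(48,402,.05)]);print("corners",cs,an(cs[2]-cs[0]),nm(cs[1]-cs[0]),nm(cs[2]-cs[0]))
# packs & dock from orange blobs
for n,k,t_ in (("top",K,T),):
  im=cv2.imread("raw_top0.png")[:,:,::-1]
  for cc,a,p in blobs(im,"orange",100):
    z=.0205 if a<200 else .071
    w=topl(p,z,k,t_); u,s,v=np.linalg.svd(w-w.mean(0),full_matrices=False); print(a,w.mean(0).round(4),"long axis",an(v[0]).round(1), (s*np.sqrt(12/len(w))).round(4))
E
```

```text
dial [ 0.56389911 -0.1877563 ] mark [ 0.50957346 -0.16295828] 0.059717818220755545 155.4647334413121 bar [ 0.53178153 -0.17333534] [ 0.56667773 -0.18937021] 155.32113730333273
W 0.07286757673445952 -140.09711323734254 O 0.07701995104449624 83.06406348204663
pivot [ 0.56377864 -0.35016785] grip [ 0.4936677  -0.37406042] tip [ 0.47069677 -0.38241896] 0.07407022915743122 0.09851075581911586 -161.1817929103879 -160.88976584329862 -160.0048484627962
B 0.10790438929747959 142.9139399564339
G 0.10963764713372297 -164.7532348926511
pivot alt [ 0.37097086 -0.31172498] [ 0.56472914 -0.35237502]
corners [[ 0.68627805 -0.14319729]
 [ 0.57381594 -0.45924475]
 [ 0.49885093 -0.07700424]] 160.54846607841338 0.3354604699504864 0.19877234893871942
288 [0.6899 0.4087] long axis 133.9 [0.0584 0.0453]
161 [0.5877 0.2817] long axis 177.0 [0.0532 0.0236]
157 [0.5831 0.1819] long axis 177.8 [0.052  0.0232]
159 [0.5785 0.0821] long axis 177.5 [0.0532 0.0235]
869 [0.4373 0.7382] long axis -171.8 [0.4106 0.0876]
471 [0.4256 0.162 ] long axis 166.8 [0.0819 0.0385]
475 [0.4131 0.3074] long axis 148.8 [0.0818 0.0388]
375 [0.3968 0.029 ] long axis -149.7 [0.076  0.0328]
413 [0.3699 0.4602] long axis 125.7 [0.0817 0.0332]
418 [0.2501 0.2858] long axis -159.0 [0.0753 0.035 ]
```

```bash
cat > plan.py <<'E'
import sys,numpy as np
from scipy.spatial.transform import Rotation as Ro
from plant import arm
def goal_R(yaw):
    a=np.radians(yaw); y=np.array([np.cos(a),np.sin(a),0]); x=np.array([0,0,-1.]); return np.c_[x,y,np.cross(x,y)]
def show(tag=""):
    s=arm.sense(); R=np.array(s["ee_rot"]); print(tag,"t %.1f"%s["t"],"pos",np.round(s["ee_pos"],4),"yaw %.1f"%np.degrees(np.arctan2(R[1,1],R[0,1])),"F",np.round(s["wrist_force"],1),"w %.4f"%s["gripper_width"],"q6 %.2f"%s["q"][5]); return s
def rows(wps,smax=4.0,tmax=7.0):
    "wps: (x,y,z,yaw,claw[,turn_total_deg]); prints rows from the pose as it stands"
    s=show(); p=np.array(s["ee_pos"]);R=np.array(s["ee_rot"]); out=[]
    for w in wps:
        P=np.array(w[:3]);G=goal_R(w[3])
        if len(w)>5: e=np.array([-w[5],0,0.]) 
        else: e=np.degrees(Ro.from_matrix(R.T@G).as_rotvec())
        n=int(max(1,np.ceil(np.linalg.norm(P-p)*100/smax-1e-6),np.ceil(np.linalg.norm(e)/tmax-1e-6)))
        d=(P-p)/n
        for i in range(n):
            sh=np.round(R.T@d*100,2); tu=np.round(e/n,1); out.append([w[4],*sh.tolist(),*tu.tolist()])
            p=p+R@sh/100; R=R@Ro.from_rotvec(np.radians(tu)).as_matrix()
    while len(out)%5: out.append([out[-1][0],0,0,0,0,0,0])
    for i in range(0,len(out),5): print(str(out[i:i+5]).replace(" ","").replace("-0.0,","0,").replace(".0,",","))
E
python3 -c "
from plan import *
rows([(.564,-.188,.25,-114.6,.6,-183.1)])"
```

```text
t 0.2 pos [0.2476 0.6276 0.26  ] yaw 68.5 F [ 0.4 -0.4 -0.3] w 0.0881 q6 -0.04
[[0.6,0.04,-2.38,2.2,6.8,0,0.0],[0.6,0.04,-2.1,2.47,6.8,0,0.0],[0.6,0.04,-1.8,2.7,6.8,0,0.0],[0.6,0.04,-1.46,2.89,6.8,0,0.0],[0.6,0.04,-1.11,3.04,6.8,0,0.0]]
[[0.6,0.04,-0.74,3.15,6.8,0,0.0],[0.6,0.04,-0.36,3.22,6.8,0,0.0],[0.6,0.04,0.02,3.24,6.8,0,0.0],[0.6,0.04,0.4,3.21,6.8,0,0.0],[0.6,0.04,0.78,3.14,6.8,0,0.0]]
[[0.6,0.04,1.15,3.03,6.8,0,0.0],[0.6,0.04,1.5,2.87,6.8,0,0.0],[0.6,0.04,1.83,2.68,6.8,0,0.0],[0.6,0.04,2.13,2.44,6.8,0,0.0],[0.6,0.04,2.41,2.17,6.8,0,0.0]]
[[0.6,0.04,2.65,1.87,6.8,0,0.0],[0.6,0.04,2.85,1.54,6.8,0,0.0],[0.6,0.04,3.01,1.2,6.8,0,0.0],[0.6,0.04,3.13,0.83,6.8,0,0.0],[0.6,0.04,3.21,0.45,6.8,0,0.0]]
[[0.6,0.04,3.24,0.07,6.8,0,0.0],[0.6,0.04,3.22,-0.31,6.8,0,0.0],[0.6,0.04,3.17,-0.69,6.8,0,0.0],[0.6,0.04,3.06,-1.06,6.8,0,0.0],[0.6,0.04,2.91,-1.42,6.8,0,0.0]]
[[0.6,0.04,2.73,-1.75,6.8,0,0.0],[0.6,0.04,2.5,-2.06,6.8,0,0.0],[0.6,0,0,0,0,0,0],[0.6,0,0,0,0,0,0],[0.6,0,0,0,0,0,0]]
```

Call:
step_arm([
  [[0.6,0,-2.4,2.2,6.8,0,0],[0.6,0,-2.1,2.5,6.8,0,0],[0.6,0,-1.8,2.7,6.8,0,0],[0.6,0,-1.5,2.9,6.8,0,0],[0.6,0,-1.1,3,6.8,0,0]],
])

```text
t: 0.67
ee_pos: [0.3039, 0.4761, 0.2575]
ee_rot: [[-0.002, 0.834, 0.552], [-0.0, 0.552, -0.834], [-1.0, -0.002, -0.001]]
wrist_force: [0.9, -0.2, -0.4]
gripper_width: 0.0566
```

Call:
step_arm([
  [[0.6,0,-0.7,3.1,6.8,0,0],[0.6,0,-0.4,3.2,6.8,0,0],[0.6,0,0,3.2,6.8,0,0],[0.6,0,0.4,3.2,6.8,0,0],[0.6,0,0.8,3.1,6.8,0,0]],
])

```text
t: 1.08
ee_pos: [0.3585, 0.3174, 0.257]
ee_rot: [[-0.001, 0.999, -0.037], [-0.0, -0.037, -0.999], [-1.0, -0.001, 0.0]]
wrist_force: [-0.2, -0.7, -0.2]
gripper_width: 0.0531
```

Call:
step_arm([
  [[0.6,0,1.1,3,6.8,0,0],[0.6,0,1.5,2.9,6.8,0,0],[0.6,0,1.8,2.7,6.8,0,0],[0.6,0,2.1,2.4,6.8,0,0],[0.6,0,2.4,2.2,6.8,0,0]],
])

```text
t: 1.5
ee_pos: [0.4078, 0.1558, 0.2576]
ee_rot: [[0.001, 0.79, -0.613], [0.001, -0.613, -0.79], [-1.0, 0.001, -0.002]]
wrist_force: [0.8, -0.1, 0.2]
gripper_width: 0.0528
```

```bash
python3 -c "
from plan import *
rows([(.564,-.188,.25,-114.6,.6)])"
```

```text
t 1.5 pos [0.4078 0.1558 0.2576] yaw -37.8 F [ 0.8 -0.1  0.2] w 0.0528 q6 0.97
[[0.6,0.07,3.04,1.6,7,0,0.0],[0.6,0.07,3.21,1.22,7,0,0.0],[0.6,0.07,3.33,0.82,7,0,0.0],[0.6,0.07,3.41,0.41,7,0,0.0],[0.6,0.07,3.43,-0.01,7,0,0.0]]
[[0.6,0.07,3.41,-0.43,7,0,0.0],[0.6,0.07,3.33,-0.84,7,0,0.0],[0.6,0.07,3.2,-1.24,7,0,0.0],[0.6,0.07,3.02,-1.62,7,0,0.0],[0.6,0.07,2.8,-1.98,7,0,0.0]]
[[0.6,0.07,2.54,-2.31,7,0,0.0],[0.6,0,0,0,0,0,0],[0.6,0,0,0,0,0,0],[0.6,0,0,0,0,0,0],[0.6,0,0,0,0,0,0]]
```

Tracking is good.

Call:
step_arm([
  [[0.6,0,3,1.6,7,0,0],[0.6,0,3.2,1.2,7,0,0],[0.6,0,3.3,0.8,7,0,0],[0.6,0,3.4,0.4,7,0,0],[0.6,0,3.4,0,7,0,0]],
])

```text
t: 1.92
ee_pos: [0.4777, -0.0081, 0.2587]
ee_rot: [[0.005, 0.282, -0.959], [0.002, -0.959, -0.282], [-1.0, -0.0, -0.005]]
wrist_force: [0.7, 0.1, -0.2]
gripper_width: 0.0532
```

Call:
step_arm([
  [[0.6,0,3.4,-0.4,7,0,0],[0.6,0,3.3,-0.8,7,0,0],[0.6,0,3.2,-1.2,7,0,0],[0.6,0,3,-1.6,7,0,0],[0.6,0,2.8,-2,7,0,0]],
])

```text
t: 2.33
ee_pos: [0.5458, -0.1746, 0.2594]
ee_rot: [[0.007, -0.333, -0.943], [0.002, -0.943, 0.333], [-1.0, -0.004, -0.006]]
wrist_force: [0.7, 0.5, 0.0]
gripper_width: 0.053
```

Call:
step_arm([
  [[0.6,0,2.5,-2.3,7,0,0],[0.6,0,0,0,0,0,0],[0.6,0,0,0,0,0,0],[0.6,0,0,0,0,0,0],[0.6,0,0,0,0,0,0]],
])

```text
t: 2.75
ee_pos: [0.5605, -0.2139, 0.2581]
ee_rot: [[0.006, -0.456, -0.89], [0.001, -0.89, 0.456], [-1.0, -0.004, -0.005]]
wrist_force: [-0.1, -0.1, -0.9]
gripper_width: 0.0526
```

```bash
python3 -c "
from plan import *
rows([(.564,-.188,.14,-114.6,.6),(.564,-.188,.095,-114.6,.6)])"
```

```text
t 2.8 pos [ 0.5605 -0.2139  0.2581] yaw -117.1 F [-0.1 -0.1 -0.9] w 0.0526 q6 1.64
[[0.6,2.95,-0.61,0.23,-0.6,-0.1,0.0],[0.6,2.95,-0.61,0.22,-0.6,-0.1,0.0],[0.6,2.95,-0.61,0.21,-0.6,-0.1,0.0],[0.6,2.95,-0.61,0.2,-0.6,-0.1,0.0],[0.6,2.26,0.01,0,-0.1,0,0.1]]
[[0.6,2.26,0.01,0,-0.1,0,0.1],[0.6,0,0,0,0,0,0],[0.6,0,0,0,0,0,0],[0.6,0,0,0,0,0,0],[0.6,0,0,0,0,0,0]]
```

Call:
step_arm([
  [[0.6,2.5,-0.7,0.2,-0.6,0,0],[0.6,2.5,-0.6,0.2,-0.6,0,0],[0.6,2.5,-0.6,0.2,-0.6,0,0],[0.6,1.5,-0.6,0.2,-0.6,0,0],[0.6,0,0,0,0,0,0]],
])

```text
t: 3.17
ee_pos: [0.5652, -0.1814, 0.1692]
ee_rot: [[0.013, -0.407, -0.913], [-0.001, -0.913, 0.407], [-1.0, -0.004, -0.012]]
wrist_force: [-0.1, 0.7, 0.3]
gripper_width: 0.053
```

```bash
python3 -c "
from plan import *
rows([(.564,-.188,.095,-114.6,.6)],2)"
```

```text
t 3.2 pos [ 0.5652 -0.1814  0.1692] yaw -114.0 F [-0.1  0.7  0.3] w 0.0530 q6 1.63
[[0.6,1.86,0.17,-0.02,0.1,-0.2,0.1],[0.6,1.86,0.17,-0.02,0.1,-0.2,0.1],[0.6,1.86,0.16,-0.03,0.1,-0.2,0.1],[0.6,1.86,0.16,-0.04,0.1,-0.2,0.1],[0.6,0,0,0,0,0,0]]
```

Call:
step_arm([
  [[0.6,1.8,0.2,0,0,-0.2,0],[0.6,1.8,0.2,0,0,-0.2,0],[0.6,1.8,0.1,0,0,-0.2,0],[0.6,1,0.1,0,0,-0.2,0],[0.6,0,0,0,0,0,0]],
])

```text
t: 3.58
ee_pos: [0.5641, -0.1819, 0.1083]
ee_rot: [[0.004, -0.397, -0.918], [0.004, -0.918, 0.397], [-1.0, -0.005, -0.002]]
wrist_force: [-0.9, -0.1, 0.4]
gripper_width: 0.0529
```

```bash
python3 -c "
from plan import *
rows([(.564,-.188,.095,-114.6,.6)],2)"
```

```text
t 3.6 pos [ 0.5641 -0.1819  0.1083] yaw -113.4 F [-0.9 -0.1  0.4] w 0.0529 q6 1.62
[[0.6,1.32,0.57,-0.23,1.2,-0.1,0.3],[0.6,0,0,0,0,0,0],[0.6,0,0,0,0,0,0],[0.6,0,0,0,0,0,0],[0.6,0,0,0,0,0,0]]
```

Call:
step_arm([
  [[0.6,1.0,0.6,-0.2,1.2,0,0],[0.6,0.3,0.2,-0.1,0.3,0,0],[0.6,0,0,0,0,0,0],[0.2,0,0,0,0,0,0],[0,0,0,0,0,0,0]],
], newtons=20)

```text
t: 4.0
ee_pos: [0.566, -0.1915, 0.0986]
ee_rot: [[0.01, -0.423, -0.906], [0.001, -0.906, 0.423], [-1.0, -0.005, -0.008]]
wrist_force: [-0.4, 0.4, 0.7]
gripper_width: 0.0415
```

Call:
step_arm([
  [[0,0,0,0,0,0,0],[0,0,0,0,0,0,0],[0,0,0,0,0,0,0],[0,0,0,0,0,0,0],[0,0,0,0,0,0,0]],
])

```text
t: 4.42
ee_pos: [0.5687, -0.1884, 0.1002]
ee_rot: [[0.016, -0.425, -0.905], [0.007, -0.905, 0.425], [-1.0, -0.013, -0.012]]
wrist_force: [-2.8, -7.9, -1.5]
gripper_width: 0.0159
```

```bash
python3 -c "
from plan import *
rows([(.564,-.188,.095,-50.1,0)],2)"
```

```text
t 4.4 pos [ 0.5687 -0.1884  0.1002] yaw -115.2 F [-2.8 -7.9 -1.5] w 0.0159 q6 1.63
[[0,0.05,0.02,0.04,-6.5,-0.1,0.0],[0,0.05,0.01,0.05,-6.5,-0.1,0.0],[0,0.05,0.01,0.05,-6.5,-0.1,0.0],[0,0.05,0,0.05,-6.5,-0.1,0.0],[0,0.05,0,0.05,-6.5,-0.1,0.0]]
[[0,0.05,-0.01,0.05,-6.5,-0.1,0.0],[0,0.05,-0.01,0.05,-6.5,-0.1,0.0],[0,0.05,-0.02,0.04,-6.5,-0.1,0.0],[0,0.05,-0.02,0.04,-6.5,-0.1,0.0],[0,0.05,-0.03,0.04,-6.5,-0.1,0.0]]
```

Call:
step_arm([
  [[0,0,0,0.1,-6.5,0,0],[0,0,0,0.1,-6.5,0,0],[0,0,0,0.1,-6.5,0,0],[0,0,0,0,-6.5,0,0],[0,0,0,0,-6.5,0,0]],
])

```text
t: 4.83
ee_pos: [0.5688, -0.187, 0.1002]
ee_rot: [[0.022, 0.15, -0.988], [0.006, -0.989, -0.15], [-1.0, -0.003, -0.023]]
wrist_force: [0.5, 1.2, -0.4]
gripper_width: 0.0162
```

Call:
step_arm([
  [[0,0,0,0,-6.5,0,0],[0,0,0,0,-6.5,0,0],[0,0,0,0,-6.5,0,0],[0,0,0,0,-3,0,0],[0,0,0,0,0,0,0]],
])

```text
t: 5.25
ee_pos: [0.5684, -0.1859, 0.1003]
ee_rot: [[0.021, 0.536, -0.844], [0.009, -0.844, -0.536], [-1.0, 0.004, -0.022]]
wrist_force: [1.7, -0.4, -0.7]
gripper_width: 0.0159
```

```bash
python3 -c "
from plan import *
rows([(.564,-.188,.095,-50.1,0)],2)"
```

```text
t 5.2 pos [ 0.5684 -0.1859  0.1003] yaw -57.6 F [ 1.7 -0.4 -0.7] w 0.0159 q6 0.63
[[0,0.26,-0.03,0.25,-3.7,-0.6,-0.2],[0,0.26,-0.05,0.24,-3.7,-0.6,-0.2],[0,0,0,0,0,0,0],[0,0,0,0,0,0,0],[0,0,0,0,0,0,0]]
```

Call:
step_arm([
  [[0,0,0,0,-4,0,0],[0,0,0,0,-3,0,0],[0,0,0,0,-2,0,0],[0,0,0,0,0,0,0],[0,0,0,0,0,0,0]],
])

```text
t: 5.67
ee_pos: [0.5682, -0.1856, 0.1003]
ee_rot: [[0.02, 0.66, -0.751], [0.01, -0.752, -0.66], [-1.0, 0.006, -0.022]]
wrist_force: [0.9, 0.1, -1.6]
gripper_width: 0.0157
```

```bash
python3 -c "
from plan import *
rows([(.564,-.188,.095,-50.1,0)],2)"
```

```text
t 5.7 pos [ 0.5682 -0.1856  0.1003] yaw -48.7 F [ 0.9  0.1 -1.6] w 0.0157 q6 0.47
[[0,0.51,-0.1,0.48,1.4,-1.2,-0.3],[0,0,0,0,0,0,0],[0,0,0,0,0,0,0],[0,0,0,0,0,0,0],[0,0,0,0,0,0,0]]
```

Call:
step_arm([
  [[0.5,0,0,0,0,0,0],[0.5,0,0,0,0,0,0],[0.6,-1,0,0,0,0,0],[0.6,-3,0,0,0,0,0],[0.6,-3,0,0,0,0,0]],
])

```text
t: 6.08
ee_pos: [0.5615, -0.1848, 0.1654]
ee_rot: [[0.006, 0.656, -0.755], [0.014, -0.755, -0.656], [-1.0, -0.007, -0.014]]
wrist_force: [0.8, -1.5, 0.6]
gripper_width: 0.0469
```

```bash
python3 -c "
from plan import *
rows([(.494,-.374,.17,-71,.6)],3)"
```

```text
t 6.1 pos [ 0.5615 -0.1848  0.1654] yaw -49.0 F [ 0.8 -1.5  0.6] w 0.0469 q6 0.48
[[0.6,-0.11,1.41,2.5,3.1,-0.1,0.1],[0.6,-0.1,1.54,2.42,3.1,-0.1,0.1],[0.6,-0.1,1.67,2.33,3.1,-0.1,0.1],[0.6,-0.09,1.79,2.24,3.1,-0.1,0.1],[0.6,-0.08,1.91,2.14,3.1,-0.1,0.1]]
[[0.6,-0.07,2.02,2.03,3.1,-0.1,0.1],[0.6,-0.07,2.13,1.92,3.1,-0.1,0.1],[0.6,0,0,0,0,0,0],[0.6,0,0,0,0,0,0],[0.6,0,0,0,0,0,0]]
```

Call:
step_arm([
  [[0.6,-0.3,1.4,2.5,3,0,0],[0.6,-0.1,1.5,2.4,3,0,0],[0.6,-0.1,1.7,2.3,3,0,0],[0.6,-0.1,1.8,2.2,3,0,0],[0.6,-0.1,1.9,2.1,3,0,0]],
])

```text
t: 6.5
ee_pos: [0.5206, -0.3214, 0.1859]
ee_rot: [[0.025, 0.434, -0.9], [0.006, -0.901, -0.434], [-1.0, 0.005, -0.025]]
wrist_force: [0.2, -0.4, -0.6]
gripper_width: 0.0529
```

Call:
step_arm([
  [[0.6,0,2,2,3,0,0],[0.6,0,1.3,1,2,0,0],[0.6,0,0,0,0,0,0],[0.6,0,0,0,0,0,0],[0.6,0,0,0,0,0,0]],
])

```text
t: 6.92
ee_pos: [0.5049, -0.3725, 0.1914]
ee_rot: [[0.029, 0.341, -0.94], [-0.0, -0.94, -0.341], [-1.0, 0.01, -0.028]]
wrist_force: [-0.3, -0.1, 0.8]
gripper_width: 0.0531
```

```bash
python3 - <<'E'
from plan import *
rows([(.494,-.374,.17,-71,.6)],3)
from lib import *
im,K,T=grab("side"); cv2.imwrite("pics/s1.png",cv2.resize(im[170:400,200:420],(780,600*780//574))[:600,:,::-1] if 0 else cv2.resize(im[200:390,220:420],(630,600),interpolation=cv2.INTER_CUBIC)[:,:,::-1])
im,K,T=grab("top")
for c,a,p in blobs(im,"white"):
    if 350<c[0]<420 and 195<c[1]<240: print(c,a,topl(c,.066,K,T),"tips",topl([p[np.argmax(p[:,1])]],.066,K,T))
cv2.imwrite("pics/t1.png",cv2.resize(im[150:285,335:495],(800,675),interpolation=cv2.INTER_CUBIC)[:600,:,::-1])
E
```

```text
t 6.9 pos [ 0.5049 -0.3725  0.1914] yaw -70.1 F [-0.3 -0.1  0.8] w 0.0531 q6 0.53
[[0.6,2.1,-0.25,1.13,0.9,-1.6,-0.6],[0.6,0,0,0,0,0,0],[0.6,0,0,0,0,0,0],[0.6,0,0,0,0,0,0],[0.6,0,0,0,0,0,0]]
[395.56 208.  ] 25 [[ 0.55881508 -0.21034666]] tips [[ 0.54816175 -0.21656197]]
[399.94444444 219.38888889] 18 [[ 0.52847136 -0.22123036]] tips [[ 0.52154995 -0.22384638]]
[404.62790698 227.41860465] 43 [[ 0.50727703 -0.2330449 ]] tips [[ 0.4978015  -0.23377838]]
```

View pics/t1.png

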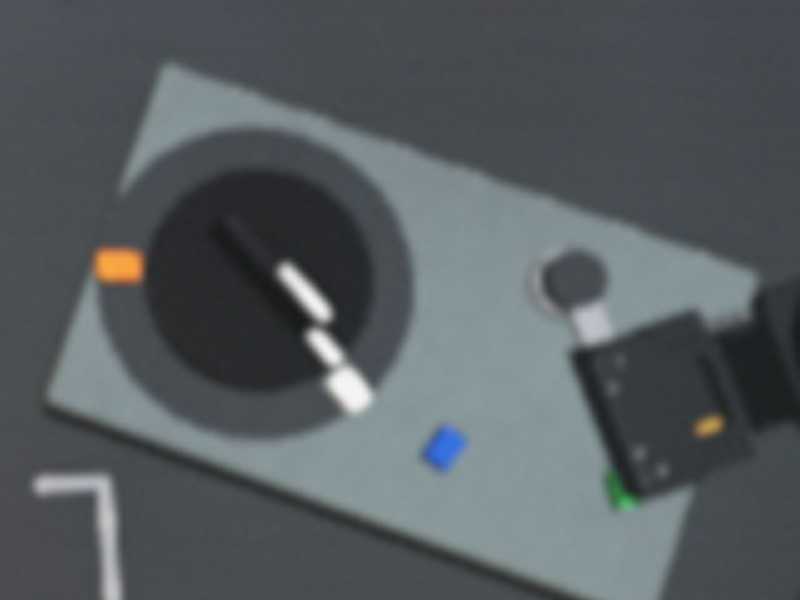

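The dial's white mark (325,348 in the crop) points straight at the white tab (349,389). Next is the lever post.

Call:
step_arm([
  [[0.6,1.5,-0.2,0.8,0.9,-1.6,-0.6],[0.6,1,0,0.6,0,0,0],[0.6,0,0,0,0,0,0],[0.6,0,0,0,0,0,0],[0.6,0,0,0,0,0,0]],
])

```text
t: 7.43
ee_pos: [0.4932, -0.3701, 0.1655]
ee_rot: [[0.0, 0.334, -0.943], [0.002, -0.943, -0.334], [-1.0, -0.002, -0.001]]
wrist_force: [0.4, 0.3, -0.2]
gripper_width: 0.0527
```

```bash
python3 - <<'E'
from plan import *
rows([(.494,-.374,.101,-71,.6)],2)
E
```

```text
t 7.4 pos [ 0.4932 -0.3701  0.1655] yaw -70.5 F [ 0.4  0.3 -0.2] w 0.0527 q6 0.54
[[0.6,1.61,0.1,0.02,0.1,0,0.0],[0.6,1.61,0.1,0.02,0.1,0,0.0],[0.6,1.61,0.1,0.02,0.1,0,0.0],[0.6,1.61,0.1,0.02,0.1,0,0.0],[0.6,0,0,0,0,0,0]]
```

Call:
step_arm([
  [[0.6,1.6,0.2,0,0,0,0],[0.6,1.6,0.2,0,0,0,0],[0.6,1.6,0.2,0,0,0,0],[0.6,1.2,0,0,0,0,0],[0.6,0,0,0,0,0,0]],
])

```text
t: 7.85
ee_pos: [0.4991, -0.3762, 0.1079]
ee_rot: [[0.008, 0.337, -0.942], [-0.003, -0.942, -0.337], [-1.0, 0.005, -0.007]]
wrist_force: [-0.7, 0.8, -0.2]
gripper_width: 0.0528
```

Call:
step_arm([
  [[0,0,0,0,0,0,0],[0,0,0,0,0,0,0],[0,0,0,0,0,0,0],[0,0,0,0,0,0,0],[0,0,0,0,0,0,0]],
], newtons=15)

```text
t: 8.27
ee_pos: [0.4998, -0.376, 0.1101]
ee_rot: [[0.009, 0.337, -0.941], [-0.003, -0.941, -0.337], [-1.0, 0.006, -0.008]]
wrist_force: [0.4, 0.3, -5.9]
gripper_width: 0.0232
```

```bash
python3 - <<'E'
from plan import *
P=np.array([.5642,-.3508]);s=arm.sense();p=np.array(s["ee_pos"]);r=np.hypot(*(p[:2]-P));a0=np.degrees(np.arctan2(*(p[:2]-P)[::-1]))%360;print(r,a0)
w=[]
for a in np.linspace(a0,142.9,9)[1:]:
    t=np.radians(a);w.append((P[0]+.075*np.cos(t),P[1]+.075*np.sin(t),p[2],a-232,0))
rows(w)
E
```

```text
0.06919343552792494 201.3776880082117
 t 8.3 pos [ 0.4998 -0.376   0.1101] yaw -70.3 F [ 0.4  0.3 -5.9] w 0.0232 q6 0.54
[[0,0,-0.19,0.11,-6.5,-0.1,-0.1],[0,0,-0.2,0.09,-6.5,-0.1,-0.1],[0,0,-0.21,0.06,-6.5,-0.1,-0.1],[0,0,-0.21,0.04,-6.5,-0.1,-0.1],[0,0,-0.22,0.02,-6.5,-0.1,-0.1]]
[[0,0,-0.35,-0.32,3.7,0.1,0.0],[0,0,-0.37,-0.3,3.7,0.1,0.0],[0,0,-0.36,-0.31,3.7,0,0.0],[0,0,-0.38,-0.29,3.7,0,0.0],[0,0,-0.36,-0.32,3.6,0,0.0]]
[[0,0,-0.38,-0.3,3.6,0,0.0],[0,0,-0.35,-0.32,3.7,0,0.0],[0,0,-0.37,-0.29,3.7,0,0.0],[0,0,-0.36,-0.32,3.7,0,0.0],[0,0,-0.38,-0.29,3.7,0,0.0]]
[[0,0,-0.36,-0.32,3.6,0,0.0],[0,0,-0.38,-0.29,3.6,0,0.0],[0,0,-0.36,-0.32,3.7,0,0.0],[0,0,-0.38,-0.3,3.7,0,0.0],[0,0,0,0,0,0,0]]
```

```bash
python3 - <<'E'
from plan import *
P=np.array([.5642,-.3508]);p=np.array(arm.sense()["ee_pos"])
w=[]
for a in np.linspace(201.4,142.9,10)[1:]:
    t=np.radians(a);w.append((P[0]+.0692*np.cos(t),P[1]+.0692*np.sin(t),p[2],a-271.7,0))
rows(w)
E
```

```text
t 8.3 pos [ 0.4998 -0.376   0.1101] yaw -70.3 F [ 0.4  0.3 -5.9] w 0.0232 q6 0.54
[[0,0,-0.78,-0.02,6.5,-0.5,-0.3],[0,0,-0.79,-0.02,6.5,0,-0.0],[0,0,-0.78,-0.02,6.5,0,-0.0],[0,0,-0.79,-0.03,6.5,0,-0.0],[0,-0.01,-0.78,-0.02,6.5,0,-0.0]]
[[0,0,-0.78,-0.02,6.5,0,-0.0],[0,0,-0.79,-0.02,6.5,0,-0.0],[0,0,-0.78,-0.02,6.5,0,-0.0],[0,0,-0.79,-0.02,6.5,0,-0.0],[0,0,0,0,0,0,0]]
```

Call:
step_arm([
  [[0,0,-0.8,0,6.5,0,0],[0,0,-0.8,0,6.5,0,0],[0,0,-0.8,0,6.5,0,0],[0,0,-0.8,0,6.5,0,0],[0,0,-0.8,0,6.5,0,0]],
])

```text
t: 8.68
ee_pos: [0.4972, -0.3357, 0.1101]
ee_rot: [[0.015, -0.244, -0.97], [-0.003, -0.97, 0.244], [-1.0, -0.001, -0.015]]
wrist_force: [3.5, 1.4, -4.8]
gripper_width: 0.0232
```

Call:
step_arm([
  [[0,0,-0.8,0,6.5,0,0],[0,0,-0.8,0,6.5,0,0],[0,0,-0.6,0,5,0,0],[0,0,0,0,0,0,0],[0,0,0,0,0,0,0]],
])

```text
t: 9.1
ee_pos: [0.5067, -0.3132, 0.1101]
ee_rot: [[0.019, -0.544, -0.839], [-0.006, -0.839, 0.544], [-1.0, -0.005, -0.019]]
wrist_force: [-1.3, -2.5, -3.0]
gripper_width: 0.0233
```

```bash
cat > lev.py <<'E'
import sys
from plan import *
P=np.array([.5642,-.3508]);tgt=float(sys.argv[1])
p=np.array(show()["ee_pos"])[:2]-P; a=np.degrees(np.arctan2(p[1],p[0]))%360
print("tcp r %.4f angle %.1f, to go %.1f deg = %.1f mm"%(np.hypot(*p),a,tgt-a,np.hypot(*p)*1000*np.radians(tgt-a)))
E
python3 lev.py 142.9
```

```text
t 9.1 pos [ 0.5067 -0.3132  0.1101] yaw -123.0 F [-1.3 -2.5 -3. ] w 0.0233 q6 1.54
tcp r 0.0687 angle 146.9, to go -4.0 deg = -4.7 mm
```

Call:
step_arm([
  [[0,0,-0.5,0,4,0,0],[0,0,-0.3,0,2,0,0],[0,0,0,0,0,0,0],[0,0,0,0,0,0,0],[0,0,0,0,0,0,0]],
])

```text
t: 9.52
ee_pos: [0.5103, -0.3081, 0.1101]
ee_rot: [[0.018, -0.623, -0.782], [-0.007, -0.782, 0.623], [-1.0, -0.006, -0.018]]
wrist_force: [1.1, 1.8, -3.1]
gripper_width: 0.0234
```

```bash
python3 lev.py 142.9
```

```text
t 9.5 pos [ 0.5103 -0.3081  0.1101] yaw -128.5 F [ 1.1  1.8 -3.1] w 0.0234 q6 1.65
tcp r 0.0688 angle 141.6, to go 1.3 deg = 1.6 mm
```

Call:
step_arm([
  [[0.5,0,0,0,0,0,0],[0.5,0,0,0,0,0,0],[0.6,-1,0,0,0,0,0],[0.6,-3.5,0,0,0,0,0],[0.6,-3.5,0,0,0,0,0]],
])

```text
t: 9.93
ee_pos: [0.504, -0.306, 0.186]
ee_rot: [[0.005, -0.621, -0.784], [0.001, -0.784, 0.621], [-1.0, -0.004, -0.004]]
wrist_force: [0.8, 0.0, 0.4]
gripper_width: 0.0527
```

```bash
python3 - <<'E'
from plan import *
rows([(.4256,.162,.20,-103.2,.7)],4)
from lib import *
im,K,T=grab("side")
cv2.imwrite("pics/s2.png",cv2.resize(im[230:390,240:400],(600,600),interpolation=cv2.INTER_CUBIC)[:,:,::-1])
E
```

```text
t 9.9 pos [ 0.504 -0.306  0.186] yaw -128.4 F [0.8 0.  0.4] w 0.0527 q6 1.65
[[0.7,-0.12,-2.65,2.93,-2.1,0,0.0],[0.7,-0.12,-2.76,2.83,-2.1,0,0.0],[0.7,-0.12,-2.86,2.73,-2.1,0,0.0],[0.7,-0.12,-2.96,2.62,-2.1,0,0.0],[0.7,-0.12,-3.05,2.51,-2.1,0,0.0]]
[[0.7,-0.12,-3.14,2.4,-2.1,0,0.0],[0.7,-0.12,-3.23,2.28,-2.1,0,0.0],[0.7,-0.12,-3.31,2.16,-2.1,0,0.0],[0.7,-0.12,-3.39,2.04,-2.1,0,0.0],[0.7,-0.12,-3.46,1.92,-2.1,0,0.0]]
[[0.7,-0.12,-3.53,1.79,-2.1,0,0.0],[0.7,-0.12,-3.59,1.66,-2.1,0,0.0],[0.7,0,0,0,0,0,0],[0.7,0,0,0,0,0,0],[0.7,0,0,0,0,0,0]]
```

View pics/s2.png

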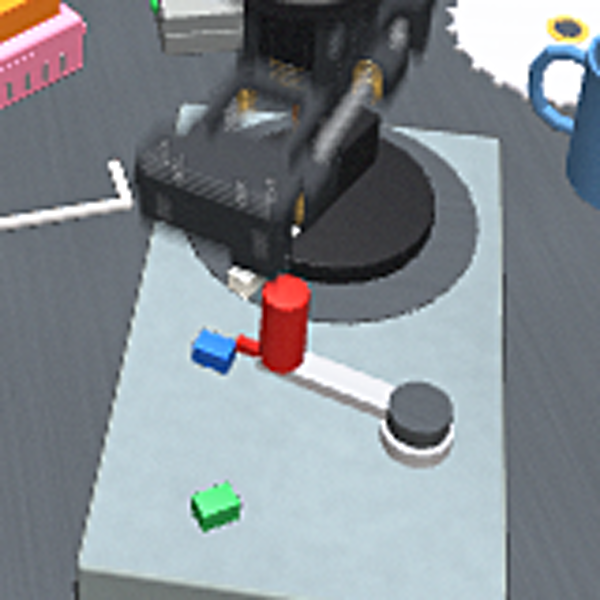

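The pointer (240,345) meets the blue tab (214,350). On to the packs.

Call:
step_arm([
  [[0.7,-0.1,-2.6,2.9,-2.1,0,0],[0.7,-0.1,-2.8,2.8,-2.1,0,0],[0.7,-0.1,-2.9,2.7,-2.1,0,0],[0.7,-0.1,-3,2.6,-2.1,0,0],[0.7,-0.1,-3,2.5,-2.1,0,0]],
])

```text
t: 10.4
ee_pos: [0.4824, -0.1193, 0.2103]
ee_rot: [[0.038, -0.47, -0.882], [-0.019, -0.883, 0.47], [-0.999, -0.001, -0.043]]
wrist_force: [0.5, -0.1, 0.7]
gripper_width: 0.0619
```

```bash
cat > packs.py <<'E'
from lib import *
def packs(n="top"):
    im,K,T=grab(n); h=cv2.cvtColor(im,cv2.COLOR_RGB2HSV)
    for c,a,p in blobs(im,"orange",140):
        if a>800: continue
        for z in (.0205,.071,.091):
            w=topl(p,z,K,T); u,s,v=np.linalg.svd(w-w.mean(0),full_matrices=False); s=s*np.sqrt(12/len(w))
            if z==.0205 and a>200 or z>.03 and a<200: continue
            print(n,a,"z",z,w.mean(0).round(4),"axis %.1f"%(np.degrees(np.arctan2(v[0,1],v[0,0]))%180),s.round(3))
if __name__=="__main__":
    packs()
E
python3 packs.py; python3 - <<'E'
from plan import *
rows([(.4256,.162,.20,-103.2,.7)],4)
E
```

```text
top 285 z 0.071 [0.69   0.4086] axis 135.2 [0.058 0.045]
top 285 z 0.091 [0.6844 0.4021] axis 135.2 [0.057 0.044]
top 161 z 0.0205 [0.5874 0.2817] axis 177.8 [0.053 0.024]
top 157 z 0.0205 [0.5831 0.1819] axis 177.8 [0.052 0.023]
top 162 z 0.0205 [0.5788 0.0822] axis 176.7 [0.053 0.024]
top 471 z 0.071 [0.4256 0.162 ] axis 166.8 [0.082 0.039]
top 471 z 0.091 [0.425  0.1603] axis 166.8 [0.08  0.038]
top 474 z 0.071 [0.4131 0.3073] axis 148.9 [0.082 0.039]
top 474 z 0.091 [0.4127 0.3028] axis 148.9 [0.08  0.038]
top 375 z 0.071 [0.3968 0.029 ] axis 30.3 [0.076 0.033]
top 375 z 0.091 [0.3967 0.0297] axis 30.3 [0.075 0.032]
top 412 z 0.071 [0.3698 0.4602] axis 125.7 [0.082 0.033]
top 412 z 0.091 [0.3703 0.4528] axis 125.7 [0.08  0.033]
top 419 z 0.071 [0.25   0.2858] axis 20.9 [0.075 0.035]
top 419 z 0.091 [0.2527 0.2817] axis 20.9 [0.074 0.034]
 t 10.4 pos [ 0.4808 -0.1133  0.21  ] yaw -117.8 F [-1.9  4.2 -0.4] w 0.0616 q6 1.78
[[0.7,0.05,-2.72,2.22,-1.8,-0.3,-0.0],[0.7,0.06,-2.79,2.13,-1.8,-0.3,-0.0],[0.7,0.07,-2.86,2.04,-1.8,-0.3,-0.0],[0.7,0.08,-2.92,1.95,-1.8,-0.3,-0.0],[0.7,0.09,-2.98,1.86,-1.8,-0.3,-0.0]]
[[0.7,0.1,-3.03,1.76,-1.8,-0.3,-0.0],[0.7,0.11,-3.09,1.67,-1.8,-0.3,-0.0],[0.7,0.12,-3.14,1.57,-1.8,-0.3,-0.0],[0.7,0,0,0,0,0,0],[0.7,0,0,0,0,0,0]]
```

Call:
step_arm([
  [[0.7,0,-2.7,2.2,-1.8,-0.3,0],[0.7,0.1,-2.8,2.1,-1.8,-0.3,0],[0.7,0.1,-2.9,2,-1.8,-0.3,0],[0.7,0.1,-2.9,2,-1.8,-0.3,0],[0.7,0.1,-3,1.9,-1.8,-0.3,0]],
])

```text
t: 10.87
ee_pos: [0.4477, 0.0617, 0.2106]
ee_rot: [[0.027, -0.318, -0.948], [-0.007, -0.948, 0.318], [-1.0, -0.002, -0.027]]
wrist_force: [0.4, -0.0, 0.5]
gripper_width: 0.0615
```

Call:
step_arm([
  [[0.7,0.1,-3,1.8,-1.8,-0.3,0],[0.7,0.1,-2.5,1.3,-1.8,-0.3,0],[0.7,0,-1,0.6,-1,0,0],[0.7,0,0,0,0,0,0],[0.7,0,0,0,0,0,0]],
])

```text
t: 11.28
ee_pos: [0.4314, 0.1433, 0.2137]
ee_rot: [[0.026, -0.228, -0.973], [0.0, -0.974, 0.228], [-1.0, -0.006, -0.025]]
wrist_force: [-0.1, 0.1, 0.2]
gripper_width: 0.0616
```

```bash
python3 - <<'E'
from plan import *
rows([(.4256,.162,.11,-103.2,.7)],2.5)
E
```

```text
t 11.3 pos [0.4314 0.1433 0.2137] yaw -103.2 F [-0.1  0.1  0.2] w 0.0616 q6 2.07
[[0.7,2.07,-0.33,0.25,0,-0.3,0.1],[0.7,2.07,-0.33,0.24,0,-0.3,0.1],[0.7,2.07,-0.33,0.23,0,-0.3,0.1],[0.7,2.07,-0.34,0.22,0,-0.3,0.1],[0.7,2.07,-0.34,0.21,0,-0.3,0.1]]
```

Call:
step_arm([
  [[0.7,2.1,-0.4,0.3,0,-0.3,0],[0.7,2.1,-0.4,0.3,0,-0.3,0],[0.7,2.1,-0.4,0.2,0,-0.3,0],[0.7,2.1,-0.4,0.2,0,-0.3,0],[0.7,1,-0.4,0.2,0,-0.3,0]],
])

```text
t: 11.7
ee_pos: [0.4341, 0.1624, 0.1247]
ee_rot: [[0.017, -0.235, -0.972], [0.009, -0.972, 0.235], [-1.0, -0.012, -0.014]]
wrist_force: [-0.6, -0.4, -0.3]
gripper_width: 0.0615
```

Call:
step_arm([
  [[0.7,0,0,0,0,0,0],[0.7,0,0,0,0,0,0],[0.7,0,0,0,0,0,0],[0.7,0,0,0,0,0,0],[0.7,0,0,0,0,0,0]],
])

```text
t: 12.12
ee_pos: [0.4358, 0.1595, 0.1257]
ee_rot: [[0.017, -0.239, -0.971], [0.007, -0.971, 0.239], [-1.0, -0.011, -0.014]]
wrist_force: [0.3, 0.3, -0.5]
gripper_width: 0.0616
```

```bash
python3 - <<'E'
from plan import *
rows([(.4256,.162,.072,-103.2,.7)],2)
E
```

```text
t 12.1 pos [0.4358 0.1595 0.1257] yaw -103.8 F [ 0.3  0.3 -0.5] w 0.0616 q6 2.11
[[0.7,1.78,0.02,0.38,-0.2,-0.3,0.2],[0.7,1.79,0.01,0.37,-0.2,-0.3,0.2],[0.7,1.79,0.01,0.36,-0.2,-0.3,0.2],[0.7,0,0,0,0,0,0],[0.7,0,0,0,0,0,0]]
```

Call:
step_arm([
  [[0.7,1.8,0,0.5,0,-0.3,0.2],[0.7,1.8,0,0.5,0,-0.3,0.2],[0.7,1.6,0,0.5,0,-0.3,0.2],[0.7,0.7,0,0.3,0,0,0],[0.7,0,0,0,0,0,0]],
])

```text
t: 12.53
ee_pos: [0.4251, 0.1656, 0.0718]
ee_rot: [[0.013, -0.24, -0.971], [0.005, -0.971, 0.24], [-1.0, -0.008, -0.012]]
wrist_force: [0.4, 0.1, 0.4]
gripper_width: 0.0613
```

```bash
python3 - <<'E'
from plan import *
rows([(.4256,.162,.072,-103.2,.7)],2)
E
```

```text
t 12.5 pos [0.4251 0.1656 0.0718] yaw -103.9 F [0.4 0.1 0.4] w 0.0613 q6 2.13
[[0.7,-0.02,0.33,-0.13,-0.7,-0.7,0.5],[0.7,0,0,0,0,0,0],[0.7,0,0,0,0,0,0],[0.7,0,0,0,0,0,0],[0.7,0,0,0,0,0,0]]
```

Close on the shoe and lift.

Call:
step_arm([
  [[0.4,0,0.3,0,0,0,0],[0,0,0,0,0,0,0],[0,0,0,0,0,0,0],[0,0,0,0,0,0,0],[0,0,0,0,0,0,0]],
], newtons=35)

```text
t: 12.95
ee_pos: [0.4269, 0.1628, 0.0753]
ee_rot: [[0.019, -0.24, -0.971], [0.006, -0.971, 0.24], [-1.0, -0.011, -0.017]]
wrist_force: [0.7, -0.5, -4.3]
gripper_width: 0.036
```

Call:
step_arm([
  [[0,0,0,0,0,0,0],[0,-1.5,0,0,0,0,0],[0,-2,0,0,0,0,0],[0,-2,0,0,0,0,0],[0,-1,0,0,0,0,0]],
])

```text
t: 13.37
ee_pos: [0.4206, 0.1606, 0.1371]
ee_rot: [[0.007, -0.24, -0.971], [0.003, -0.971, 0.24], [-1.0, -0.004, -0.006]]
wrist_force: [0.9, 0.3, -4.6]
gripper_width: 0.0359
```

```bash
python3 - <<'E'
from plan import *
rows([(.5787,.0821,.15,-92.6,0)],3)
E
```

```text
t 13.4 pos [0.4206 0.1606 0.1371] yaw -103.9 F [ 0.9  0.3 -4.6] w 0.0359 q6 2.12
[[0,-0.2,0.64,-2.87,-1.9,-0.1,0.0],[0,-0.21,0.73,-2.85,-1.9,-0.1,0.0],[0,-0.21,0.82,-2.82,-1.9,-0.1,0.0],[0,-0.22,0.92,-2.8,-1.9,-0.1,0.0],[0,-0.22,1.01,-2.76,-1.9,-0.1,0.0]]
[[0,-0.23,1.1,-2.73,-1.9,-0.1,0.0],[0,0,0,0,0,0,0],[0,0,0,0,0,0,0],[0,0,0,0,0,0,0],[0,0,0,0,0,0,0]]
```

Call:
step_arm([
  [[0,-0.5,0.6,-2.8,-1.9,0,0],[0,-0.2,0.7,-2.8,-1.9,0,0],[0,-0.2,0.8,-2.8,-1.9,0,0],[0,-0.2,0.9,-2.8,-1.9,0,0],[0,-0.2,1,-2.7,-1.9,0,0]],
])

```text
t: 13.78
ee_pos: [0.5489, 0.0972, 0.1505]
ee_rot: [[0.003, -0.064, -0.998], [0.004, -0.998, 0.064], [-1.0, -0.004, -0.002]]
wrist_force: [0.6, 0.2, -3.5]
gripper_width: 0.0359
```

Call:
step_arm([
  [[0,0,0.6,-1.2,-1.2,0,0],[0,0,0,0,0,0,0],[0,0,0,0,0,0,0],[0,0,0,0,0,0,0],[0,0,0,0,0,0,0]],
])

```text
t: 14.2
ee_pos: [0.5642, 0.0874, 0.1479]
ee_rot: [[0.002, -0.046, -0.999], [0.003, -0.999, 0.046], [-1.0, -0.003, -0.002]]
wrist_force: [0.1, -0.2, -3.9]
gripper_width: 0.0358
```

```bash
python3 - <<'E'
from plan import *
rows([(.5787,.0821,.125,-92.6,0)],2)
E
```

```text
t 14.2 pos [0.5642 0.0874 0.1479] yaw -92.6 F [ 0.1 -0.2 -3.9] w 0.0358 q6 1.72
[[0,1.14,0.23,-0.74,0,0,0.1],[0,1.15,0.23,-0.74,0,0,0.1],[0,0,0,0,0,0,0],[0,0,0,0,0,0,0],[0,0,0,0,0,0,0]]
```

Call:
step_arm([
  [[0,0.8,0.3,-0.7,0,0,0],[0,0.8,0.2,-0.6,0,0,0],[0,0,0,0,0,0,0],[0,0,0,0,0,0,0],[0,0,0,0,0,0,0]],
])

```text
t: 14.62
ee_pos: [0.5743, 0.0832, 0.1286]
ee_rot: [[-0.002, -0.044, -0.999], [0.003, -0.999, 0.044], [-1.0, -0.003, 0.002]]
wrist_force: [-0.5, -0.8, -4.0]
gripper_width: 0.0357
```

```bash
python3 - <<'E'
from plan import *
rows([(.5787,.0821,.11,-92.6,0)],2)
E
```

```text
t 14.6 pos [0.5743 0.0832 0.1286] yaw -92.5 F [-0.5 -0.8 -4. ] w 0.0357 q6 1.71
[[0,1.86,0.09,-0.44,0.1,0.1,0.2],[0,0,0,0,0,0,0],[0,0,0,0,0,0,0],[0,0,0,0,0,0,0],[0,0,0,0,0,0,0]]
```

Call:
step_arm([
  [[0,0.5,0.1,-0.5,0,0,0],[0,0.5,0,-0.2,0,0,0],[0,0,0,0,0,0,0],[0,0,0,0,0,0,0],[0,0,0,0,0,0,0]],
])

```text
t: 15.03
ee_pos: [0.5818, 0.0821, 0.1174]
ee_rot: [[-0.002, -0.043, -0.999], [0.003, -0.999, 0.043], [-1.0, -0.003, 0.003]]
wrist_force: [-0.3, 0.2, -4.1]
gripper_width: 0.0357
```

```bash
python3 - <<'E'
from plan import *
rows([(.5787,.0821,.095,-92.6,0)],2)
E
```

```text
t 15.0 pos [0.5818 0.0821 0.1174] yaw -92.5 F [-0.3  0.2 -4.1] w 0.0357 q6 1.71
[[0,1.12,0.01,0.15,0.1,0.1,0.1],[0,1.12,0.01,0.16,0.1,0.1,0.1],[0,0,0,0,0,0,0],[0,0,0,0,0,0,0],[0,0,0,0,0,0,0]]
```

Call:
step_arm([
  [[0,0.8,0,0.4,0,0,0],[0,0.6,0,0.1,0,0,0],[0,0.6,0,0.1,0,0,0],[0,0.3,0,0,0,0,0],[0,0,0,0,0,0,0]],
])

```text
t: 15.45
ee_pos: [0.5752, 0.0823, 0.0949]
ee_rot: [[-0.002, -0.043, -0.999], [0.003, -0.999, 0.043], [-1.0, -0.003, 0.002]]
wrist_force: [1.0, 0.0, -0.5]
gripper_width: 0.0358
```

```bash
python3 - <<'E'
from plan import *
rows([(.5787,.0821,.095,-92.6,0)],2)
E
```

```text
t 15.4 pos [0.5752 0.0823 0.0949] yaw -92.5 F [ 1.   0.  -0.5] w 0.0358 q6 1.71
[[0,-0.01,0,-0.35,0.1,0.1,0.2],[0,0,0,0,0,0,0],[0,0,0,0,0,0,0],[0,0,0,0,0,0,0],[0,0,0,0,0,0,0]]
```

Call:
step_arm([
  [[0.6,0,0,0,0,0,0],[0.7,0,0,0,0,0,0],[0.7,-1,0,0,0,0,0],[0.7,-3,0,0,0,0,0],[0.7,-3.5,0,0,0,0,0]],
])

```text
t: 15.87
ee_pos: [0.5708, 0.0817, 0.1654]
ee_rot: [[-0.015, -0.043, -0.999], [0.002, -0.999, 0.043], [-1.0, -0.001, 0.015]]
wrist_force: [0.3, -0.1, 0.2]
gripper_width: 0.0616
```

Call:
step_arm([
  [[0.7,-3,0,0,-7,0,0],[0.7,-1,0,0,-7,0,0],[0.7,0,0,0,-7,0,0],[0.7,0,0,0,-7,0,0],[0.7,0,0,0,-7,0,0]],
])

```text
t: 16.28
ee_pos: [0.5788, 0.0824, 0.2244]
ee_rot: [[0.009, 0.55, -0.835], [0.004, -0.835, -0.55], [-1.0, 0.001, -0.01]]
wrist_force: [0.1, 0.2, -1.4]
gripper_width: 0.0619
```

```bash
python3 packs.py | grep -v "z 0.071 \[0.69\|0.68"; python3 - <<'E'
from plan import *
rows([(.4131,.3073,.2,58.9,.7)],4)
E
```

```text
top 161 z 0.0205 [0.5874 0.2817] axis 177.8 [0.053 0.024]
top 292 z 0.071 [0.5617 0.0814] axis 162.7 [0.057 0.037]
top 292 z 0.091 [0.5584 0.0812] axis 162.7 [0.056 0.036]
top 478 z 0.071 [0.4131 0.3073] axis 149.0 [0.082 0.039]
top 478 z 0.091 [0.4127 0.3028] axis 149.0 [0.08  0.038]
top 413 z 0.071 [0.3699 0.46  ] axis 125.3 [0.082 0.033]
top 413 z 0.091 [0.3703 0.4525] axis 125.3 [0.081 0.032]
top 417 z 0.071 [0.25   0.2858] axis 21.2 [0.075 0.035]
top 417 z 0.091 [0.2527 0.2817] axis 21.2 [0.074 0.034]
 t 16.3 pos [0.5791 0.0825 0.2248] yaw -56.3 F [ 0.1 -0.1  0.6] w 0.0614 q6 1.08
[[0.7,0.14,-1.64,0.08,-6.8,0,-0.0],[0.7,0.14,-1.64,-0.12,-6.8,0,-0.0],[0.7,0.14,-1.61,-0.31,-6.8,0,-0.0],[0.7,0.14,-1.57,-0.5,-6.8,0,-0.0],[0.7,0.14,-1.5,-0.68,-6.8,0,-0.0]]
[[0.7,0.14,-1.41,-0.85,-6.8,0,-0.0],[0.7,0.14,-1.3,-1.01,-6.8,0,-0.0],[0.7,0.14,-1.17,-1.16,-6.8,0,-0.0],[0.7,0.14,-1.02,-1.29,-6.8,0,-0.0],[0.7,0.14,-0.86,-1.4,-6.8,0,-0.0]]
[[0.7,0.14,-0.69,-1.49,-6.8,0,-0.0],[0.7,0.14,-0.51,-1.56,-6.8,0,-0.0],[0.7,0.14,-0.32,-1.61,-6.8,0,-0.0],[0.7,0.14,-0.13,-1.64,-6.8,0,-0.0],[0.7,0.14,0.07,-1.64,-6.8,0,-0.0]]
[[0.7,0.14,0.26,-1.62,-6.8,0,-0.0],[0.7,0.14,0.45,-1.58,-6.8,0,-0.0],[0.7,0,0,0,0,0,0],[0.7,0,0,0,0,0,0],[0.7,0,0,0,0,0,0]]
```

Call:
step_arm([
  [[0.7,0.1,-1.6,0,-6.8,0,0],[0.7,0.1,-1.6,-0.1,-6.8,0,0],[0.7,0.1,-1.6,-0.3,-6.8,0,0],[0.7,0.1,-1.6,-0.5,-6.8,0,0],[0.7,0.1,-1.5,-0.7,-6.8,0,0]],
])

```text
t: 16.75
ee_pos: [0.5337, 0.1484, 0.2247]
ee_rot: [[0.018, 0.925, -0.379], [0.005, -0.379, -0.925], [-1.0, 0.015, -0.011]]
wrist_force: [0.5, 0.4, 0.4]
gripper_width: 0.0616
```

Call:
step_arm([
  [[0.7,0.1,-1.4,-0.8,-6.8,0,0],[0.7,0.1,-1.3,-1,-6.8,0,0],[0.7,0.1,-1.2,-1.2,-6.8,0,0],[0.7,0.1,-1,-1.3,-6.8,0,0],[0.7,0.1,-0.9,-1.4,-6.8,0,0]],
])

```text
t: 17.17
ee_pos: [0.4823, 0.2174, 0.2227]
ee_rot: [[0.023, 0.976, 0.218], [0.006, 0.218, -0.976], [-1.0, 0.024, -0.001]]
wrist_force: [0.5, 0.3, 0.5]
gripper_width: 0.0617
```

Call:
step_arm([
  [[0.7,0.1,-0.7,-1.5,-6.8,0,0],[0.7,0.1,-0.5,-1.6,-6.8,0,0],[0.7,0.1,-0.3,-1.6,-6.8,0,0],[0.7,0.1,-0.1,-1.6,-6.8,0,0],[0.7,0.1,0.1,-1.6,-6.8,0,0]],
])

```text
t: 17.58
ee_pos: [0.4311, 0.2862, 0.2205]
ee_rot: [[0.028, 0.676, 0.736], [0.009, 0.736, -0.676], [-1.0, 0.025, 0.014]]
wrist_force: [-0.5, 0.3, 0.4]
gripper_width: 0.0617
```

Call:
step_arm([
  [[0.7,0.1,0.3,-1.6,-6.8,0,0],[0.7,0.1,0.2,-0.6,-3,0,0],[0.7,0,0,0,0,0,0],[0.7,0,0,0,0,0,0],[0.7,0,0,0,0,0,0]],
])

```text
t: 18.0
ee_pos: [0.4157, 0.3079, 0.2211]
ee_rot: [[0.03, 0.539, 0.842], [0.012, 0.842, -0.539], [-0.999, 0.026, 0.019]]
wrist_force: [0.4, 0.5, -0.8]
gripper_width: 0.0616
```

```bash
python3 - <<'E'
from plan import *
rows([(.4131,.3073,.12,58.9,.7)],2)
E
```

```text
t 18.0 pos [0.4157 0.3079 0.2211] yaw 57.4 F [ 0.4  0.5 -0.8] w 0.0616 q6 -0.40
[[0.7,1.68,-0.08,-0.06,-0.3,0.2,-0.2],[0.7,1.68,-0.07,-0.06,-0.3,0.2,-0.2],[0.7,1.68,-0.06,-0.05,-0.3,0.2,-0.2],[0.7,1.68,-0.06,-0.05,-0.3,0.2,-0.2],[0.7,1.69,-0.05,-0.04,-0.3,0.2,-0.2]]
[[0.7,1.69,-0.04,-0.04,-0.3,0.2,-0.2],[0.7,0,0,0,0,0,0],[0.7,0,0,0,0,0,0],[0.7,0,0,0,0,0,0],[0.7,0,0,0,0,0,0]]
```

Call:
step_arm([
  [[0.7,2,-0.1,-0.1,-0.3,0.3,-0.3],[0.7,2,-0.1,-0.1,-0.3,0.3,-0.3],[0.7,2,-0.1,-0.1,-0.3,0.3,-0.3],[0.7,2,-0.1,-0.1,-0.3,0.3,-0.3],[0.7,1,0,0,0,0,0]],
])

```text
t: 18.42
ee_pos: [0.4182, 0.3077, 0.1347]
ee_rot: [[0.012, 0.533, 0.846], [0.012, 0.846, -0.534], [-1.0, 0.016, 0.004]]
wrist_force: [-0.6, -0.3, -0.3]
gripper_width: 0.0617
```

```bash
python3 - <<'E'
from plan import *
rows([(.4131,.3073,.072,58.9,.7)],2)
E
```

```text
t 18.4 pos [0.4182 0.3077 0.1347] yaw 57.8 F [-0.6 -0.3 -0.3] w 0.0617 q6 -0.43
[[0.7,1.57,-0.1,-0.11,-0.3,0.1,-0.2],[0.7,1.57,-0.1,-0.11,-0.3,0.1,-0.2],[0.7,1.57,-0.09,-0.1,-0.3,0.1,-0.2],[0.7,1.57,-0.08,-0.1,-0.3,0.1,-0.2],[0.7,0,0,0,0,0,0]]
```

Call:
step_arm([
  [[0.7,1.5,-0.1,-0.2,-0.4,0.1,-0.2],[0.7,1.5,-0.1,-0.2,-0.4,0.1,-0.2],[0.7,1.5,-0.1,-0.2,-0.4,0.1,-0.2],[0.7,1.2,-0.1,-0.2,0,0,0],[0.7,0,0,0,0,0,0]],
])

```text
t: 18.83
ee_pos: [0.4119, 0.3065, 0.0747]
ee_rot: [[0.002, 0.526, 0.85], [0.004, 0.85, -0.526], [-1.0, 0.005, -0.0]]
wrist_force: [-0.6, -0.7, 0.1]
gripper_width: 0.0616
```

```bash
python3 - <<'E'
from plan import *
rows([(.4131,.3073,.072,58.9,.7)],2)
E
```

```text
t 18.8 pos [0.4119 0.3065 0.0747] yaw 58.2 F [-0.6 -0.7  0.1] w 0.0616 q6 -0.43
[[0.7,0.27,0.13,0.06,-0.7,0,-0.3],[0.7,0,0,0,0,0,0],[0.7,0,0,0,0,0,0],[0.7,0,0,0,0,0,0],[0.7,0,0,0,0,0,0]]
```

Call:
step_arm([
  [[0.4,0.3,0.1,0,0,0,0],[0,0,0,0,0,0,0],[0,0,0,0,0,0,0],[0,0,0,0,0,0,0],[0,0,0,0,0,0,0]],
])

```text
t: 19.25
ee_pos: [0.415, 0.3075, 0.0741]
ee_rot: [[0.005, 0.53, 0.848], [0.006, 0.848, -0.53], [-1.0, 0.008, 0.001]]
wrist_force: [-0.2, 0.2, -5.7]
gripper_width: 0.0359
```

Call:
step_arm([
  [[0,0,0,0,0,0,0],[0,-1.5,0,0,0,0,0],[0,-2,0,0,0,0,0],[0,-2,0,0,0,0,0],[0,-1,0,0,0,0,0]],
])

```text
t: 19.67
ee_pos: [0.4088, 0.3031, 0.1342]
ee_rot: [[-0.008, 0.531, 0.848], [-0.003, 0.848, -0.531], [-1.0, -0.007, -0.005]]
wrist_force: [1.0, -0.7, -6.3]
gripper_width: 0.0353
```

```bash
python3 - <<'E'
from plan import *
rows([(.5875,.2817,.15,87.4,0)],3)
E
```

```text
t 19.7 pos [0.4088 0.3031 0.1342] yaw 57.9 F [ 1.  -0.7 -6.3] w 0.0353 q6 -0.42
[[0,-0.25,1.09,2.32,-4.2,-0.1,0.0],[0,-0.24,0.92,2.4,-4.2,-0.1,0.0],[0,-0.24,0.74,2.46,-4.2,-0.1,0.0],[0,-0.23,0.56,2.51,-4.2,-0.1,0.0],[0,-0.23,0.37,2.54,-4.2,-0.1,0.0]]
[[0,-0.22,0.19,2.56,-4.2,-0.1,0.0],[0,-0.22,0,2.57,-4.2,-0.1,0.0],[0,0,0,0,0,0,0],[0,0,0,0,0,0,0],[0,0,0,0,0,0,0]]
```

Call:
step_arm([
  [[0,-0.4,1.1,2.3,-4.2,0,0],[0,-0.2,0.9,2.4,-4.2,0,0],[0,-0.2,0.7,2.5,-4.2,0,0],[0,-0.2,0.6,2.5,-4.2,0,0],[0,-0.2,0.4,2.5,-4.2,0,0]],
])

```text
t: 20.08
ee_pos: [0.5328, 0.288, 0.1439]
ee_rot: [[-0.015, 0.172, 0.985], [-0.005, 0.985, -0.172], [-1.0, -0.007, -0.014]]
wrist_force: [0.2, -0.0, -6.6]
gripper_width: 0.0359
```

Call:
step_arm([
  [[0,-0.2,0.2,2.5,-4.2,0,0],[0,0,0,1.3,-3,0,0],[0,0,0,0,0,0,0],[0,0,0,0,0,0,0],[0,0,0,0,0,0,0]],
])

```text
t: 20.5
ee_pos: [0.5756, 0.282, 0.1409]
ee_rot: [[-0.017, 0.043, 0.999], [-0.007, 0.999, -0.043], [-1.0, -0.007, -0.016]]
wrist_force: [-0.2, -0.0, -6.0]
gripper_width: 0.0353
```

```bash
python3 - <<'E'
from plan import *
rows([(.5875,.2817,.125,87.4,0)],3)
E
```

```text
t 20.5 pos [0.5756 0.282  0.1409] yaw 87.5 F [-0.2 -0.  -6. ] w 0.0353 q6 -1.11
[[0,1.57,0.03,1.22,0.1,-0.9,0.4],[0,0,0,0,0,0,0],[0,0,0,0,0,0,0],[0,0,0,0,0,0,0],[0,0,0,0,0,0,0]]
```

Call:
step_arm([
  [[0,0.5,0,0.6,0,-0.8,0.4],[0,0.5,0,0.5,0,0,0],[0,0,0,0,0,0,0],[0,0,0,0,0,0,0],[0,0,0,0,0,0,0]],
])

```text
t: 20.92
ee_pos: [0.5821, 0.2815, 0.1273]
ee_rot: [[-0.007, 0.043, 0.999], [-0.002, 0.999, -0.043], [-1.0, -0.002, -0.007]]
wrist_force: [-1.3, -1.1, -5.2]
gripper_width: 0.0357
```

```bash
python3 - <<'E'
from plan import *
rows([(.5875,.2817,.11,87.4,0)],3)
E
```

```text
t 20.9 pos [0.5821 0.2815 0.1273] yaw 87.5 F [-1.3 -1.1 -5.2] w 0.0357 q6 -1.12
[[0,1.72,0.04,0.55,0.1,-0.4,0.1],[0,0,0,0,0,0,0],[0,0,0,0,0,0,0],[0,0,0,0,0,0,0],[0,0,0,0,0,0,0]]
```

Call:
step_arm([
  [[0,0.5,0,0.5,0,-0.3,0],[0,0.5,0,0,0,0,0],[0,0,0,0,0,0,0],[0,0,0,0,0,0,0],[0,0,0,0,0,0,0]],
])

```text
t: 21.33
ee_pos: [0.5869, 0.2817, 0.1163]
ee_rot: [[-0.002, 0.043, 0.999], [-0.002, 0.999, -0.043], [-1.0, -0.002, -0.001]]
wrist_force: [-0.4, 0.3, -5.3]
gripper_width: 0.0354
```

```bash
python3 - <<'E'
from plan import *
rows([(.5875,.2817,.094,87.4,0)],3)
E
```

```text
t 21.3 pos [0.5869 0.2817 0.1163] yaw 87.6 F [-0.4  0.3 -5.3] w 0.0354 q6 -1.12
[[0,2.23,0.01,0.06,0.2,-0.1,0.1],[0,0,0,0,0,0,0],[0,0,0,0,0,0,0],[0,0,0,0,0,0,0],[0,0,0,0,0,0,0]]
```

Call:
step_arm([
  [[0,0.8,0,0,0,0,0],[0,0.6,0,0,0,0,0],[0,0.6,0,0,0,0,0],[0,0.4,0,0,0,0,0],[0,0,0,0,0,0,0]],
])

```text
t: 21.75
ee_pos: [0.5879, 0.2819, 0.0939]
ee_rot: [[0.0, 0.042, 0.999], [-0.002, 0.999, -0.042], [-1.0, -0.002, 0.0]]
wrist_force: [0.5, -0.3, -5.2]
gripper_width: 0.0357
```

```bash
python3 - <<'E'
from plan import *
rows([(.5875,.2817,.094,87.4,0)],3)
E
```

```text
t 21.8 pos [0.5879 0.2819 0.0939] yaw 87.6 F [ 0.5 -0.3 -5.2] w 0.0357 q6 -1.12
[[0,-0.01,-0.02,-0.04,0.2,0,0.1],[0,0,0,0,0,0,0],[0,0,0,0,0,0,0],[0,0,0,0,0,0,0],[0,0,0,0,0,0,0]]
```

Weight is still carried; go down 2–3 mm more, release and rise.

Call:
step_arm([
  [[0,0.3,0,0,0,0,0],[0,0.2,0,0,0,0,0],[0,0,0,0,0,0,0],[0.6,0,0,0,0,0,0],[0.7,0,0,0,0,0,0]],
])

```text
t: 22.17
ee_pos: [0.5898, 0.2827, 0.0958]
ee_rot: [[0.004, 0.042, 0.999], [0.0, 0.999, -0.042], [-1.0, 0.0, 0.004]]
wrist_force: [0.3, -0.3, -0.4]
gripper_width: 0.047
```

Call:
step_arm([
  [[0.7,-1,0,0,0,0,0],[0.7,-3,0,0,0,0,0],[0.7,-3.5,0,0,0,0,0],[0.7,-3,0,0,0,0,0],[0.7,-2,0,0,0,0,0]],
])

```text
t: 22.58
ee_pos: [0.5875, 0.2818, 0.2215]
ee_rot: [[-0.003, 0.042, 0.999], [-0.003, 0.999, -0.042], [-1.0, -0.003, -0.003]]
wrist_force: [1.3, 1.3, 0.1]
gripper_width: 0.0615
```

```bash
python3 - <<'E'
from plan import *
rows([(.510,-.308,.19,52,.6)],4)
from lib import *
im,K,T=grab("side")
cv2.imwrite("pics/s3.png",cv2.resize(im[120:400,150:430],(600,600),interpolation=cv2.INTER_CUBIC)[:,:,::-1])
E
```

```text
t 22.6 pos [0.5875 0.2818 0.2215] yaw 87.6 F [1.3 1.3 0.1] w 0.0615 q6 -1.12
[[0.6,0.22,-3.95,-0.35,2.4,0,0.0],[0.6,0.22,-3.96,-0.18,2.4,0,0.0],[0.6,0.22,-3.97,-0.02,2.4,0,0.0],[0.6,0.22,-3.96,0.15,2.4,0,0.0],[0.6,0.22,-3.95,0.31,2.4,0,0.0]]
[[0.6,0.22,-3.94,0.48,2.4,0,0.0],[0.6,0.22,-3.91,0.64,2.4,0,0.0],[0.6,0.22,-3.88,0.81,2.4,0,0.0],[0.6,0.22,-3.84,0.97,2.4,0,0.0],[0.6,0.22,-3.8,1.13,2.4,0,0.0]]
[[0.6,0.22,-3.75,1.29,2.4,0,0.0],[0.6,0.22,-3.69,1.44,2.4,0,0.0],[0.6,0.22,-3.63,1.6,2.4,0,0.0],[0.6,0.22,-3.56,1.75,2.4,0,0.0],[0.6,0.22,-3.48,1.9,2.4,0,0.0]]
```

View pics/s3.png

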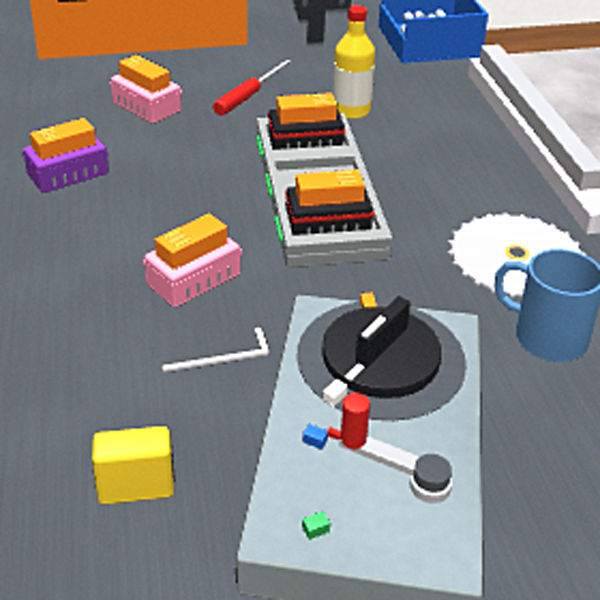

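Both black packs sit in their cradles at (308,120) and (330,200). The dial is at the white tab (335,393) and the lever at the blue tab (315,435). Now the lever goes to LOCKED.

Call:
step_arm([
  [[0.6,0.2,-3.9,-0.4,2.8,0,0],[0.6,0.2,-3.9,-0.2,2.8,0,0],[0.6,0.2,-3.9,0,2.8,0,0],[0.6,0.2,-3.9,0.2,2.8,0,0],[0.6,0.2,-3.9,0.4,2.8,0,0]],
])

```text
t: 23.05
ee_pos: [0.569, 0.0933, 0.2267]
ee_rot: [[0.027, 0.281, 0.959], [0.009, 0.96, -0.281], [-1.0, 0.017, 0.023]]
wrist_force: [0.5, 0.2, 0.4]
gripper_width: 0.0526
```

Call:
step_arm([
  [[0.6,0.2,-3.9,0.6,2.8,0,0],[0.6,0.2,-3.9,0.8,2.8,0,0],[0.6,0.2,-3.8,1,2.8,0,0],[0.6,0.2,-3.8,1.2,2.8,0,0],[0.6,0.2,-3.7,1.4,2.8,0,0]],
])

```text
t: 23.47
ee_pos: [0.5438, -0.1116, 0.2191]
ee_rot: [[0.039, 0.513, 0.858], [0.008, 0.858, -0.514], [-0.999, 0.027, 0.03]]
wrist_force: [0.4, -0.9, -0.1]
gripper_width: 0.0531
```

```bash
python3 packs.py | grep "z 0.0[29]" ; python3 - <<'E'
from plan import *
rows([(.505,-.304,.19,42,.6)],4)
E
```

```text
top 290 z 0.091 [0.6843 0.4023] axis 134.4 [0.058 0.044]
top 463 z 0.091 [0.5854 0.281 ] axis 178.2 [0.082 0.039]
top 459 z 0.091 [0.5729 0.082 ] axis 177.9 [0.082 0.038]
top 162 z 0.0205 [0.5831 0.1818] axis 177.7 [0.052 0.024]
top 375 z 0.091 [0.3967 0.0297] axis 30.3 [0.075 0.032]
top 412 z 0.091 [0.3703 0.4527] axis 125.6 [0.08  0.033]
top 417 z 0.091 [0.2527 0.2817] axis 21.2 [0.074 0.034]
 t 23.5 pos [ 0.5429 -0.1184  0.2188] yaw 58.8 F [-0.3 -3.5  0.8] w 0.0528 q6 -1.30
[[0.6,0.54,-3.58,1.26,3.4,0.3,-0.3],[0.6,0.55,-3.49,1.47,3.4,0.3,-0.3],[0.6,0.56,-3.4,1.68,3.4,0.3,-0.3],[0.6,0.57,-3.29,1.88,3.4,0.3,-0.3],[0.6,0.57,-3.17,2.07,3.4,0.3,-0.3]]
```

Call:
step_arm([
  [[0.6,0.5,-3.6,1.3,3.4,0.3,-0.3],[0.6,0.5,-3.5,1.5,3.4,0.3,-0.3],[0.6,0.5,-3.4,1.7,3.4,0.3,-0.3],[0.6,0.5,-3,1.7,3.4,0.3,-0.3],[0.6,0.5,-1.5,1,2,0,0]],
])

```text
t: 23.93
ee_pos: [0.512, -0.2848, 0.1984]
ee_rot: [[0.02, 0.738, 0.674], [-0.005, 0.675, -0.738], [-1.0, 0.011, 0.017]]
wrist_force: [-0.5, 0.1, 0.4]
gripper_width: 0.0532
```

Call:
step_arm([
  [[0.6,0,0,0,0,0,0],[0.6,0,0,0,0,0,0],[0.6,0,0,0,0,0,0],[0.6,0,0,0,0,0,0],[0.6,0,0,0,0,0,0]],
])

```text
t: 24.35
ee_pos: [0.5125, -0.2868, 0.1997]
ee_rot: [[0.022, 0.74, 0.672], [-0.006, 0.672, -0.74], [-1.0, 0.012, 0.02]]
wrist_force: [0.3, -0.2, 0.7]
gripper_width: 0.0529
```

```bash
python3 - <<'E'
from plan import *
rows([(.505,-.304,.15,42,.6)],2)
E
```

```text
t 24.4 pos [ 0.5125 -0.2868  0.1997] yaw 42.2 F [ 0.3 -0.2  0.7] w 0.0529 q6 -1.30
[[0.6,1.65,-0.59,0.22,0.1,0.4,-0.2],[0.6,1.65,-0.58,0.24,0.1,0.4,-0.2],[0.6,1.65,-0.58,0.25,0.1,0.4,-0.2],[0.6,0,0,0,0,0,0],[0.6,0,0,0,0,0,0]]
```

Call:
step_arm([
  [[0.6,1,-0.6,0.3,0,0.4,-0.2],[0.6,1.2,-0.6,0.3,0,0.4,-0.2],[0.6,1.2,-0.6,0.3,0,0.4,-0.2],[0.6,0.5,-0.2,0,0,0,0],[0.6,0,0,0,0,0,0]],
])

```text
t: 24.77
ee_pos: [0.5052, -0.3053, 0.1574]
ee_rot: [[-0.001, 0.736, 0.678], [0.002, 0.678, -0.736], [-1.0, 0.001, -0.002]]
wrist_force: [0.3, -0.4, 0.1]
gripper_width: 0.053
```

```bash
python3 - <<'E'
from plan import *
rows([(.505,-.304,.105,42,.6)],2)
E
```

```text
t 24.8 pos [ 0.5052 -0.3053  0.1574] yaw 42.6 F [ 0.3 -0.4  0.1] w 0.0530 q6 -1.33
[[0.6,1.75,0.02,-0.03,0.2,0,-0.0],[0.6,1.75,0.02,-0.03,0.2,0,-0.0],[0.6,1.75,0.02,-0.03,0.2,0,-0.0],[0.6,0,0,0,0,0,0],[0.6,0,0,0,0,0,0]]
```

Call:
step_arm([
  [[0.6,1.5,0,-0.1,0,0,0],[0.6,1.5,0,-0.1,0,0,0],[0.6,1.3,0,-0.1,0,0,0],[0.6,0.8,0,-0.1,0,0,0],[0.6,0,0,0,0,0,0]],
])

```text
t: 25.18
ee_pos: [0.5012, -0.3025, 0.102]
ee_rot: [[-0.003, 0.737, 0.676], [0.005, 0.676, -0.737], [-1.0, 0.001, -0.006]]
wrist_force: [-0.4, -0.7, 0.7]
gripper_width: 0.0528
```

Call:
step_arm([
  [[0.3,0,0,0,0,0,0],[0,0,0,0,0,0,0],[0,0,0,0,0,0,0],[0,0,0,0,0,0,0],[0,0,0,0,0,0,0]],
], newtons=15)

```text
t: 25.6
ee_pos: [0.502, -0.3029, 0.1035]
ee_rot: [[-0.002, 0.737, 0.676], [0.004, 0.676, -0.737], [-1.0, 0.002, -0.004]]
wrist_force: [0.5, -0.0, -6.3]
gripper_width: 0.0238
```

```bash
python3 lev.py 194.9; python3 - <<'E'
from plan import *
P=np.array([.5642,-.3508]);s=arm.sense();p=np.array(s["ee_pos"]);d=p[:2]-P;r=np.hypot(*d);a0=np.degrees(np.arctan2(d[1],d[0]))%360
w=[]
for a in np.linspace(a0,194.9,10)[1:]:
    t=np.radians(a);w.append((P[0]+r*np.cos(t),P[1]+r*np.sin(t),p[2],42.5+.7*(a-a0),0))
rows(w)
E
```

```text
t 25.6 pos [ 0.502  -0.3029  0.1035] yaw 42.5 F [ 0.5 -0.  -6.3] w 0.0238 q6 -1.33
tcp r 0.0785 angle 142.4, to go 52.5 deg = 71.9 mm
 t 25.6 pos [ 0.502  -0.3029  0.1035] yaw 42.5 F [ 0.5 -0.  -6.3] w 0.0238 q6 -1.33
[[0,0,-0.78,0.18,-4.1,-0.3,-0.1],[0,0,-0.77,0.2,-4,0,0.0],[0,0,-0.77,0.22,-4.1,0,0.0],[0,0,-0.76,0.25,-4.1,0,0.0],[0,0,-0.75,0.27,-4.1,0,0.0]]
[[0,0,-0.74,0.3,-4.1,0,0.0],[0,0,-0.73,0.31,-4,0,0.0],[0,0,-0.73,0.34,-4.1,0,0.0],[0,0,-0.71,0.36,-4.1,0,0.0],[0,0,0,0,0,0,0]]
```

Call:
step_arm([
  [[0,0,-0.8,0.2,-4,0,0],[0,0,-0.8,0.2,-4,0,0],[0,0,-0.8,0.2,-4,0,0],[0,0,-0.8,0.2,-4,0,0],[0,0,-0.7,0.3,-4,0,0]],
])

```text
t: 26.02
ee_pos: [0.4869, -0.3345, 0.1033]
ee_rot: [[-0.001, 0.445, 0.896], [0.013, 0.896, -0.445], [-1.0, 0.011, -0.006]]
wrist_force: [-2.3, 5.3, 3.4]
gripper_width: 0.0236
```

Call:
step_arm([
  [[0,0,-0.7,0.3,-4,0,0],[0,0,-0.7,0.3,-4,0,0],[0,0,-0.7,0.3,-4,0,0],[0,0,0,0,0,0,0],[0,0,0,0,0,0,0]],
])

```text
t: 26.43
ee_pos: [0.4848, -0.3541, 0.1033]
ee_rot: [[-0.007, 0.235, 0.972], [0.021, 0.972, -0.235], [-1.0, 0.018, -0.012]]
wrist_force: [0.4, 2.6, -1.2]
gripper_width: 0.0235
```

```bash
python3 lev.py 194.9
```

```text
t 26.4 pos [ 0.4848 -0.3541  0.1033] yaw 76.4 F [ 0.4  2.6 -1.2] w 0.0235 q6 -2.02
tcp r 0.0795 angle 182.4, to go 12.5 deg = 17.4 mm
```

Call:
step_arm([
  [[0,0,-0.8,0.3,-2,0,0],[0,0,-0.7,0.3,-2,0,0],[0,0,-0.5,0.2,0,0,0],[0,0,0,0,0,0,0],[0,0,0,0,0,0,0]],
])

```text
t: 26.85
ee_pos: [0.4858, -0.3717, 0.1032]
ee_rot: [[-0.014, 0.171, 0.985], [0.026, 0.985, -0.171], [-1.0, 0.024, -0.018]]
wrist_force: [-1.4, 1.7, 0.3]
gripper_width: 0.0231
```

```bash
python3 lev.py 194.9
```

```text
t 26.9 pos [ 0.4858 -0.3717  0.1032] yaw 80.1 F [-1.4  1.7  0.3] w 0.0231 q6 -2.11
tcp r 0.0811 angle 194.9, to go -0.0 deg = -0.1 mm
```

Call:
step_arm([
  [[0.5,0,0,0,0,0,0],[0.5,0,0,0,0,0,0],[0.6,-1,0,0,0,0,0],[0.6,-3.5,0,0,0,0,0],[0.6,-3.5,0,0,0,0,0]],
])

```text
t: 27.27
ee_pos: [0.4842, -0.3707, 0.1781]
ee_rot: [[-0.022, 0.176, 0.984], [0.033, 0.984, -0.175], [-0.999, 0.029, -0.027]]
wrist_force: [0.8, -0.6, -0.0]
gripper_width: 0.0525
```

```bash
python3 - <<'E'
from plan import *
rows([(.564,-.188,.19,121,.6)],4)
from lib import *
im,K,T=grab("side")
cv2.imwrite("pics/s4.png",cv2.resize(im[270:400,240:400],(738,600),interpolation=cv2.INTER_CUBIC)[:,:,::-1])
E
```

```text
t 27.3 pos [ 0.4842 -0.3707  0.1781] yaw 79.9 F [ 0.8 -0.6 -0. ] w 0.0525 q6 -2.10
[[0.6,-0.13,3.24,0.77,-6.9,-0.1,-0.4],[0.6,-0.15,3.12,1.15,-6.9,-0.1,-0.4],[0.6,-0.16,2.96,1.52,-6.9,-0.1,-0.4],[0.6,-0.18,2.75,1.87,-6.9,-0.1,-0.4],[0.6,-0.2,2.51,2.18,-6.9,-0.1,-0.4]]
[[0.6,-0.21,2.22,2.47,-6.9,-0.1,-0.4],[0.6,0,0,0,0,0,0],[0.6,0,0,0,0,0,0],[0.6,0,0,0,0,0,0],[0.6,0,0,0,0,0,0]]
```

View pics/s4.png

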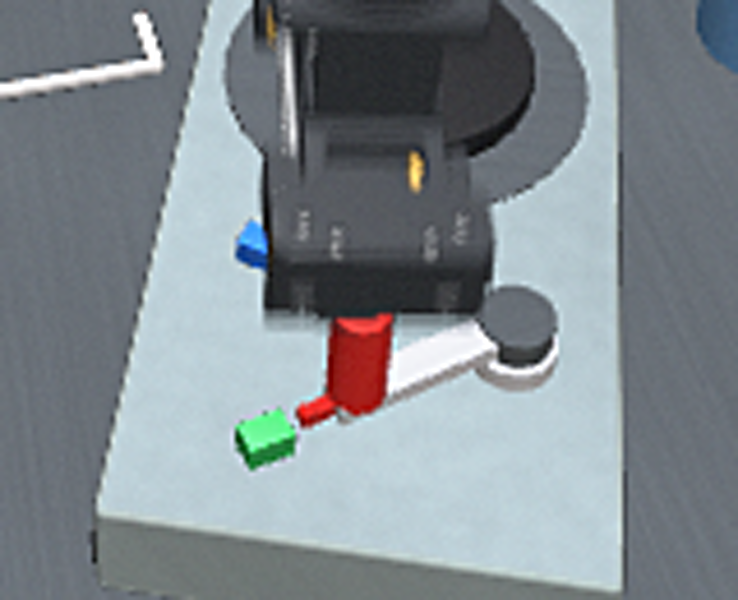

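The pointer tip (298,415) sits at the inner edge of the green tab (266,435). I'll check it numerically after moving off.

Call:
step_arm([
  [[0.6,-0.2,3.2,0.8,-6.9,0,-0.4],[0.6,-0.2,3.1,1.2,-6.9,0,-0.4],[0.6,-0.2,3,1.5,-6.9,0,-0.4],[0.6,-0.2,2.8,1.9,-6.9,0,-0.4],[0.6,-0.2,2.5,2.2,-6,0,-0.4]],
])

```text
t: 27.73
ee_pos: [0.5607, -0.2268, 0.211]
ee_rot: [[0.013, -0.408, 0.913], [-0.026, 0.913, 0.408], [-1.0, -0.029, 0.001]]
wrist_force: [0.1, 0.1, -0.7]
gripper_width: 0.0528
```

Call:
step_arm([
  [[0.6,0,0.5,0.5,-2,0,0],[0.6,0,0,0,0,0,0],[0.6,0,0,0,0,0,0],[0.6,0,0,0,0,0,0],[0.6,0,0,0,0,0,0]],
])

```text
t: 28.15
ee_pos: [0.5683, -0.2149, 0.217]
ee_rot: [[0.024, -0.447, 0.894], [-0.028, 0.894, 0.448], [-0.999, -0.036, 0.009]]
wrist_force: [-0.6, -0.7, 0.4]
gripper_width: 0.0532
```

```bash
python3 - <<'E'
from plan import *
rows([(.564,-.188,.15,121,.6)],2)
from lib import *
P=np.array([.5642,-.3508])
for n in ("side","top"):
    im,K,T=grab(n)
    for c,a,p in blobs(im,"red",4):
        w=topl(p,.068,K,T); d=w-P; k=(abs(c-proj([.49,-.374,.09],K,T)[0]).max()<40)
        if k: 
            pc=topl(c,.094,K,T)[0]-P; print(n,"red",a,"post ang",np.degrees(np.arctan2(pc[1],pc[0]))%360, np.hypot(*pc))
            if n=="side": # leftmost tip pixels
                t=p[p[:,0]<=p[:,0].min()+1]; q=topl(t.mean(0),.066,K,T)[0]; e=q-P; print("tip",q,np.hypot(*e),np.degrees(np.arctan2(e[1],e[0]))%360)
    for c,a,p in blobs(im,"green",20):
        g=topl(c,.060,K,T)[0]; e=g-P
        if g[1]<-.3: print("green",g,np.hypot(*e),np.degrees(np.arctan2(e[1],e[0]))%360)
cv2.imwrite("pics/t4.png",cv2.resize(im[150:285,335:495],(800,675),interpolation=cv2.INTER_CUBIC)[:600,:,::-1])
E
```

```text
t 28.1 pos [ 0.5683 -0.2149  0.217 ] yaw 116.6 F [-0.6 -0.7  0.4] w 0.0532 q6 -2.42
[[0.6,1.65,0.71,0.19,-1.1,0.1,0.5],[0.6,1.66,0.69,0.2,-1.1,0.1,0.5],[0.6,1.66,0.67,0.22,-1.1,0.1,0.5],[0.6,1.67,0.65,0.24,-1.1,0.1,0.5],[0.6,0,0,0,0,0,0]]
side red 359 post ang 198.04262928533439 0.07410859525597953
tip [ 0.47316721 -0.37605269] 0.09447045731321711 195.5041263867447
green [ 0.45844534 -0.38016422] 0.10975566618788656 195.518038645287
top red 53 post ang 204.7576629463462 0.07315895254433735
```

View pics/t4.png

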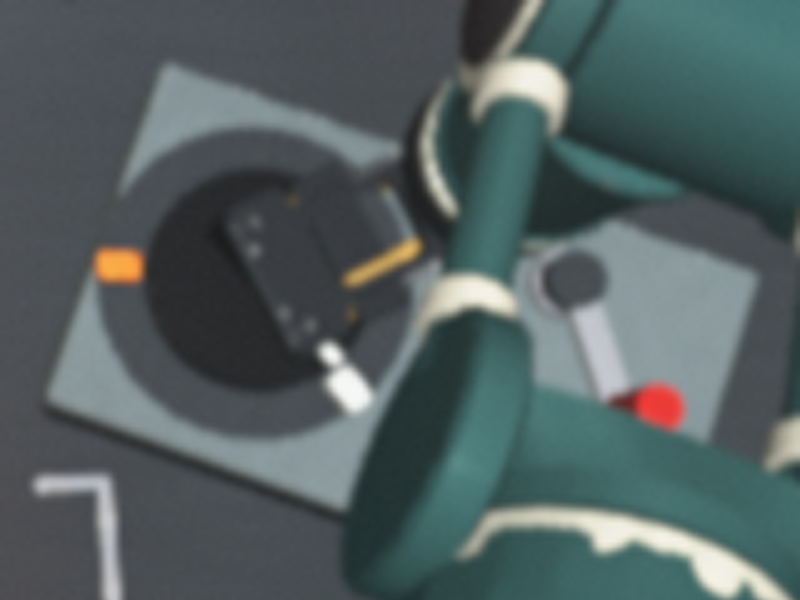

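```bash
python3 - <<'E'
from lib import *
P=np.array([.5642,-.3508]); A=lambda e:(np.degrees(np.arctan2(e[1],e[0]))%360).round(2)
def chk(im,K,T,n,tag):
    h=cv2.cvtColor(im,cv2.COLOR_RGB2HSV); c0=proj([.493,-.374,.118],K,T)[0]
    m=((h[...,0]<8)|(h[...,0]>172))&(h[...,1]>120)&(h[...,2]>(215 if n=="top" else 60))
    yy,xx=np.nonzero(m); k=(abs(xx-c0[0])<30)&(abs(yy-c0[1])<30); xx,yy=xx[k],yy[k]
    if n=="top": q=topl([xx.mean(),yy.mean()],.118,K,T)[0]; print(tag,n,len(xx),"post",q.round(4),np.hypot(*(q-P)).round(4),A(q-P))
    else:
        b=(yy<yy.min()+18); q=topl([(xx[b].min()+xx[b].max())/2,yy[b].min()+3],.118,K,T)[0]
        k=xx<=xx.min()+1; t=topl([xx[k].mean(),yy[k].mean()],.066,K,T)[0]
        print(tag,n,"post~",q.round(4),A(q-P),"tip",t.round(4),A(t-P), np.hypot(*(t-P)).round(4))
for n in ("top","side"):
    c=np.load(f"cal_{n}.npz"); chk(cv2.imread(f"raw_{n}0.png")[:,:,::-1].copy(),c["K"],c["T"],n,"start")
    chk(*grab(n),n,"now")
E
```

```text
start top 46 post [ 0.4947 -0.3734] 0.0731 198.0
now top 45 post [ 0.4956 -0.3732] 0.0721 198.05
start side post~ [ 0.4963 -0.369 ] 195.01 tip [ 0.4743 -0.3776] 196.58 0.0938
now side post~ [ 0.4955 -0.3689] 194.72 tip [ 0.4732 -0.3761] 195.5 0.0945
```

```bash
python3 - <<'E'
from lib import *
im,K,T=grab("side")
P=np.array([.5642,-.3508])
f=lambda x,y,z:topl([240+x/4.6125-.39,270+y/4.615-.39],z,K,T)[0]
for z in (.066,.068): print("tip",f(298,413,z))
print("tabmid",f(288,422,.062))
big=cv2.resize(im[335:385,275:375],(800,400),interpolation=cv2.INTER_CUBIC)
# overlay: tab inner end / pointer tip circle about P for angles
for a in (190,193,196,199):
    t=np.radians(a); u=proj([*(P+.1*np.array([np.cos(t),np.sin(t)])),.066],K,T)[0]; u=(u-[275,335]+.5)*8
    cv2.circle(big,tuple(int(v) for v in u),3,(255,255,0),-1)
cv2.imwrite("pics/s5.png",big[:,:,::-1])
E
```

```text
tip [ 0.47228137 -0.37524727]
tip [ 0.47185964 -0.37673609]
tabmid [ 0.46835404 -0.375677  ]
```

View pics/s5.png

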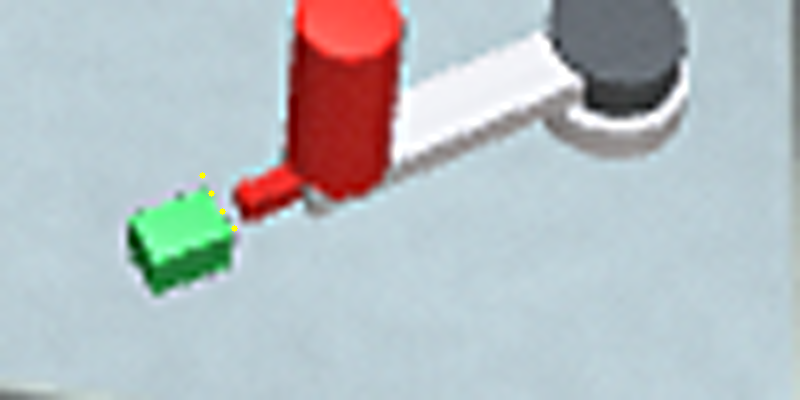

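The pointer (240,198) lines up with the green tab's inner edge (222,215) to about 1–2 mm once the height difference is allowed for. Now the dial.

Call:
step_arm([
  [[0.6,1.6,0.8,0.1,-1.1,0,0.5],[0.6,1.6,0.8,0.1,-1.1,0,0.5],[0.6,1.6,0.7,0.1,-1.1,0,0.5],[0.6,1.2,0.6,0.1,-1,0,0.5],[0.6,0,0,0,0,0,0]],
])

```text
t: 28.82
ee_pos: [0.5562, -0.1868, 0.1484]
ee_rot: [[0.003, -0.517, 0.856], [0.007, 0.856, 0.517], [-1.0, 0.004, 0.006]]
wrist_force: [-0.6, -0.1, -0.6]
gripper_width: 0.0525
```

```bash
python3 - <<'E'
from plan import *
rows([(.564,-.188,.097,121,.6)],2)
E
```

```text
t 28.8 pos [ 0.5562 -0.1868  0.1484] yaw 121.2 F [-0.6 -0.1 -0.6] w 0.0525 q6 -2.49
[[0.6,1.71,-0.18,0.19,0,0.1,-0.1],[0.6,1.71,-0.17,0.19,0,0.1,-0.1],[0.6,1.71,-0.17,0.2,0,0.1,-0.1],[0.6,0,0,0,0,0,0],[0.6,0,0,0,0,0,0]]
```

Call:
step_arm([
  [[0.6,1.6,-0.2,0.3,0.5,0,0],[0.6,1.6,-0.2,0.2,0.5,0,0],[0.6,1.5,-0.1,0.2,0.5,0,0],[0.6,0.5,0,0,0,0,0],[0.6,0,0,0,0,0,0]],
])

```text
t: 29.23
ee_pos: [0.5627, -0.185, 0.0905]
ee_rot: [[-0.003, -0.496, 0.868], [0.009, 0.868, 0.496], [-1.0, 0.01, 0.002]]
wrist_force: [0.9, -0.7, -0.4]
gripper_width: 0.0527
```

```bash
python3 - <<'E'
from plan import *
rows([(.564,-.188,.097,121,.6)],2)
E
```

```text
t 29.2 pos [ 0.5627 -0.185   0.0905] yaw 119.7 F [ 0.9 -0.7 -0.4] w 0.0527 q6 -2.46
[[0.6,-0.66,-0.31,-0.04,-1.3,0.1,-0.5],[0.6,0,0,0,0,0,0],[0.6,0,0,0,0,0,0],[0.6,0,0,0,0,0,0],[0.6,0,0,0,0,0,0]]
```

Tips are 2.5 mm above the disc; raise slightly and grip.

Call:
step_arm([
  [[0.5,-0.5,-0.2,0,0,0,0],[0.2,0,0,0,0,0,0],[0,0,0,0,0,0,0],[0,0,0,0,0,0,0],[0,0,0,0,0,0,0]],
], newtons=25)

```text
t: 29.65
ee_pos: [0.5651, -0.1876, 0.0988]
ee_rot: [[0.0, -0.497, 0.868], [0.008, 0.868, 0.497], [-1.0, 0.007, 0.004]]
wrist_force: [0.2, -0.4, 0.3]
gripper_width: 0.0217
```

Call:
step_arm([
  [[0,0,0,0,0,0,0],[0,0,0,0,0,0,0],[0,0,0,0,0,0,0],[0,0,0,0,4,0,0],[0,0,0,0,6.5,0,0]],
])

```text
t: 30.07
ee_pos: [0.5651, -0.1879, 0.0991]
ee_rot: [[0.001, -0.327, 0.945], [0.007, 0.945, 0.327], [-1.0, 0.006, 0.004]]
wrist_force: [0.4, 0.4, -1.2]
gripper_width: 0.0167
```

```bash
python3 - <<'E'
from plan import *
rows([(.564,-.188,.097,-6.9,0)],2,6.5)
E
```

```text
t 30.1 pos [ 0.5651 -0.1879  0.0991] yaw 109.1 F [ 0.4  0.4 -1.2] w 0.0167 q6 -2.28
[[0,0.01,0,-0.01,6.4,0,-0.0],[0,0.01,0,-0.01,6.4,0,-0.0],[0,0.01,0,-0.01,6.4,0,-0.0],[0,0.01,0,-0.01,6.4,0,-0.0],[0,0.01,0,-0.01,6.4,0,-0.0]]
[[0,0.01,0,-0.01,6.4,0,-0.0],[0,0.01,0,-0.01,6.4,0,-0.0],[0,0.01,0,-0.01,6.4,0,-0.0],[0,0.01,0,-0.01,6.4,0,-0.0],[0,0.01,0,0,6.4,0,-0.0]]
[[0,0.01,0,0,6.4,0,-0.0],[0,0.01,-0.01,0,6.4,0,-0.0],[0,0.01,-0.01,0,6.4,0,-0.0],[0,0.01,-0.01,0,6.4,0,-0.0],[0,0.01,-0.01,0,6.4,0,-0.0]]
[[0,0.01,-0.01,0,6.4,0,-0.0],[0,0.01,-0.01,0,6.4,0,-0.0],[0,0.01,-0.01,0,6.4,0,-0.0],[0,0,0,0,0,0,0],[0,0,0,0,0,0,0]]
```

Call:
step_arm([
  [[0,0,0,0,6.5,0,0],[0,0,0,0,6.5,0,0],[0,0,0,0,6.5,0,0],[0,0,0,0,6.5,0,0],[0,0,0,0,6.5,0,0]],
])

```text
t: 30.48
ee_pos: [0.565, -0.1871, 0.0991]
ee_rot: [[0.001, 0.259, 0.966], [0.008, 0.966, -0.259], [-1.0, 0.008, -0.001]]
wrist_force: [0.9, 0.2, -1.9]
gripper_width: 0.0165
```

Call:
step_arm([
  [[0,0,0,0,6.5,0,0],[0,0,0,0,6.5,0,0],[0,0,0,0,6.5,0,0],[0,0,0,0,6.5,0,0],[0,0,0,0,6.5,0,0]],
])

```text
t: 30.9
ee_pos: [0.5654, -0.1863, 0.0991]
ee_rot: [[0.002, 0.756, 0.654], [0.009, 0.654, -0.756], [-1.0, 0.007, -0.006]]
wrist_force: [1.4, -0.6, -2.9]
gripper_width: 0.0164
```

Call:
step_arm([
  [[0,0,0,0,6.5,0,0],[0,0,0,0,6.5,0,0],[0,0,0,0,6.5,0,0],[0,0,0,0,6.5,0,0],[0,0,0,0,6.5,0,0]],
])

```text
t: 31.32
ee_pos: [0.5662, -0.186, 0.0991]
ee_rot: [[0.004, 0.993, 0.118], [0.008, 0.118, -0.993], [-1.0, 0.004, -0.008]]
wrist_force: [1.4, -0.1, -2.2]
gripper_width: 0.0163
```

```bash
python3 - <<'E'
from plan import *
rows([(.564,-.188,.097,-6.9,0)],2,6.5)
E
```

```text
t 31.3 pos [ 0.5662 -0.186   0.0991] yaw 6.8 F [ 1.4 -0.1 -2.2] w 0.0163 q6 -0.49
[[0,0.07,-0.08,0.06,4.6,-0.2,-0.1],[0,0.07,-0.08,0.06,4.6,-0.2,-0.1],[0,0.07,-0.07,0.07,4.6,-0.2,-0.1],[0,0,0,0,0,0,0],[0,0,0,0,0,0,0]]
```

Call:
step_arm([
  [[0,0,0,0,4,0,0],[0,0,0,0,4,0,0],[0,0,0,0,2,0,0],[0,0,0,0,0,0,0],[0,0,0,0,0,0,0]],
])

```text
t: 31.73
ee_pos: [0.5665, -0.1861, 0.0991]
ee_rot: [[0.004, 0.998, -0.068], [0.008, -0.068, -0.998], [-1.0, 0.004, -0.008]]
wrist_force: [-0.1, -0.5, -2.2]
gripper_width: 0.0162
```

```bash
python3 - <<'E'
from plan import *
show()
E
```

```text
t 31.7 pos [ 0.5665 -0.1861  0.0991] yaw -3.9 F [-0.1 -0.5 -2.2] w 0.0162 q6 -0.30
```

Call:
step_arm([
  [[0,0,0,0,2.2,0,0],[0,0,0,0,0.8,0,0],[0,0,0,0,0,0,0],[0,0,0,0,0,0,0],[0,0,0,0,0,0,0]],
])

```text
t: 32.15
ee_pos: [0.5665, -0.1862, 0.0991]
ee_rot: [[0.004, 0.993, -0.116], [0.007, -0.116, -0.993], [-1.0, 0.003, -0.008]]
wrist_force: [-0.0, -0.6, -2.9]
gripper_width: 0.0161
```

```bash
python3 - <<'E'
from plan import *
show()
E
```

```text
t 32.1 pos [ 0.5665 -0.1862  0.0991] yaw -6.7 F [-0.  -0.6 -2.9] w 0.0161 q6 -0.25
```

Release, rise, and move aside toward the base for a clear check.

Call:
step_arm([
  [[0.5,0,0,0,0,0,0],[0.6,0,0,0,0,0,0],[0.6,-1,0,0,0,0,0],[0.6,-3.5,0,0,0,0,0],[0.6,-4,0,0,0,0,0]],
])

```text
t: 32.57
ee_pos: [0.5598, -0.184, 0.1778]
ee_rot: [[-0.014, 0.993, -0.116], [0.016, -0.116, -0.993], [-1.0, -0.016, -0.014]]
wrist_force: [1.0, -0.6, -0.7]
gripper_width: 0.0471
```

Call:
step_arm([
  [[0.6,-4,0,0,0,0,0],[0.6,-2,-2,-2,0,0,0],[0.6,0,-3,-3,0,0,0],[0.6,0,-3,-3,0,0,0],[0.6,0,-2,-2,0,0,0]],
])

```text
t: 32.98
ee_pos: [0.4795, -0.0765, 0.2595]
ee_rot: [[0.01, 0.992, -0.122], [0.009, -0.122, -0.992], [-1.0, 0.009, -0.01]]
wrist_force: [-0.2, 1.6, -0.0]
gripper_width: 0.0528
```

```bash
python3 - <<'E'
from plan import show
show()
from lib import *
im,K,T=grab("top")
cv2.imwrite("pics/t6.png",cv2.resize(im[120:320,170:490],(800,500),interpolation=cv2.INTER_CUBIC)[:,:,::-1])
D=np.array([.5652,-.187])
for n in("top","side"):
    im,K,T=grab(n)
    for col in("white","orange"):
        for c,a,p in blobs(im,col):
            w=topl(c,.065,K,T)[0]; e=w-D
            if np.hypot(*e)<.09: print(n,col,a,w.round(4),"r %.4f ang %.1f"%(np.hypot(*e),np.degrees(np.arctan2(e[1],e[0]))))
cv2.imwrite("pics/s6.png",cv2.resize(im[120:390,210:430],(489,600),interpolation=cv2.INTER_CUBIC)[:,:,::-1])
E
python3 packs.py | grep "z 0.0[29]"
```

```text
t 33.0 pos [ 0.4795 -0.0765  0.2595] yaw -7.0 F [-0.2  1.6 -0. ] w 0.0528 q6 -0.10
top white 18 [ 0.5797 -0.1182] r 0.0703 ang 78.1
side white 34 [ 0.5844 -0.122 ] r 0.0677 ang 73.5
side white 65 [ 0.5087 -0.2371] r 0.0755 ang -138.4
side orange 21 [ 0.5713 -0.111 ] r 0.0763 ang 85.4
top 295 z 0.091 [0.6844 0.4022] axis 135.2 [0.058 0.045]
top 464 z 0.091 [0.5854 0.281 ] axis 178.2 [0.082 0.039]
top 461 z 0.091 [0.5729 0.082 ] axis 177.9 [0.082 0.039]
top 159 z 0.0205 [0.5832 0.1818] axis 177.6 [0.052 0.023]
top 375 z 0.091 [0.3967 0.0297] axis 30.3 [0.075 0.032]
top 412 z 0.091 [0.3702 0.4526] axis 125.4 [0.08  0.032]
top 417 z 0.091 [0.2527 0.2817] axis 21.2 [0.074 0.034]
```

View pics/t6.png

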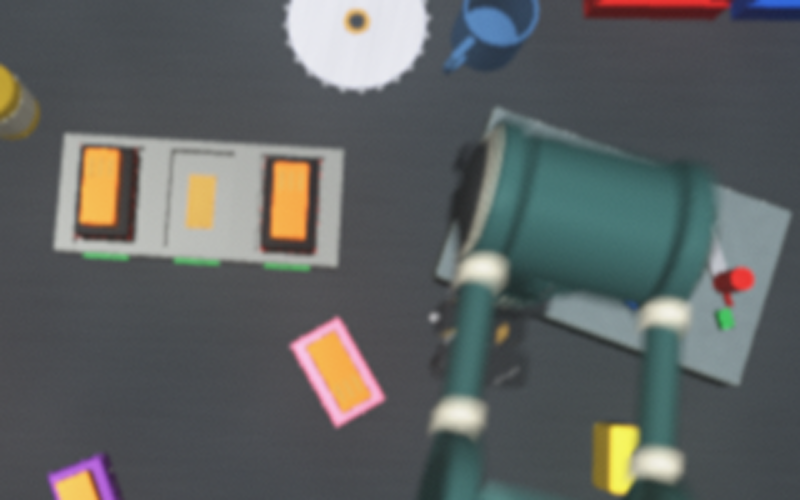

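View pics/s6.png

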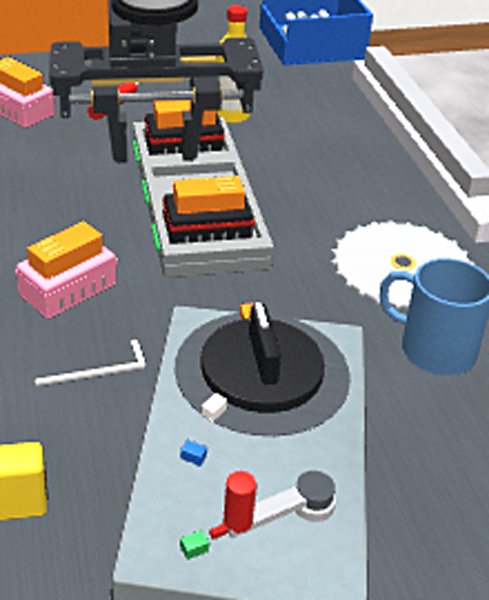

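The arm still hides the dial from above, so I move it left.

Call:
step_arm([
  [[0.6,0,0,-4,0,0,0],[0.6,0,0,-4,0,0,0],[0.6,0,0,-4,0,0,0],[0.6,0,0,-4,0,0,0],[0.6,0,0,-4,0,0,0]],
])

```text
t: 33.6
ee_pos: [0.5119, 0.115, 0.2614]
ee_rot: [[0.014, 0.99, -0.14], [0.002, -0.14, -0.99], [-1.0, 0.014, -0.004]]
wrist_force: [1.3, -0.7, 0.4]
gripper_width: 0.053
```

Call:
step_arm([
  [[0.6,0,0,-4,0,0,0],[0.6,0,0,-2,0,0,0],[0.6,0,0,0,0,0,0],[0.6,0,0,0,0,0,0],[0.6,0,0,0,0,0,0]],
])

```text
t: 34.02
ee_pos: [0.5267, 0.1815, 0.2605]
ee_rot: [[0.014, 0.991, -0.136], [0.002, -0.136, -0.991], [-1.0, 0.014, -0.004]]
wrist_force: [-0.7, 0.1, -0.3]
gripper_width: 0.053
```

```bash
python3 - <<'E'
from plan import show
show()
from lib import *
im,K,T=grab("top")
cv2.imwrite("pics/t7.png",cv2.resize(im[150:285,335:495],(800,675),interpolation=cv2.INTER_CUBIC)[:600,:,::-1])
D=np.array([.5645,-.1875])
for col,z in(("white",.066),("orange",.063),("white",.104)):
    for c,a,p in blobs(im,col):
        w=topl(c,z,K,T)[0]; e=w-D
        if np.hypot(*e)<.09: print(col,a,z,w.round(4),"r %.4f ang %.1f"%(np.hypot(*e),np.degrees(np.arctan2(e[1],e[0]))))
E
```

```text
t 34.0 pos [0.5267 0.1815 0.2605] yaw -7.8 F [-0.7  0.1 -0.3] w 0.0530 q6 0.43
white 27 0.066 [ 0.5749 -0.1785] r 0.0137 ang 40.9
white 19 0.066 [ 0.5709 -0.1387] r 0.0492 ang 82.5
white 45 0.066 [ 0.5075 -0.233 ] r 0.0729 ang -141.4
orange 52 0.063 [ 0.5729 -0.1118] r 0.0762 ang 83.7
white 27 0.104 [ 0.5683 -0.1695] r 0.0183 ang 78.1
white 19 0.104 [ 0.5645 -0.1311] r 0.0564 ang 90.0
white 45 0.104 [ 0.5033 -0.222 ] r 0.0702 ang -150.6
```

View pics/t7.png

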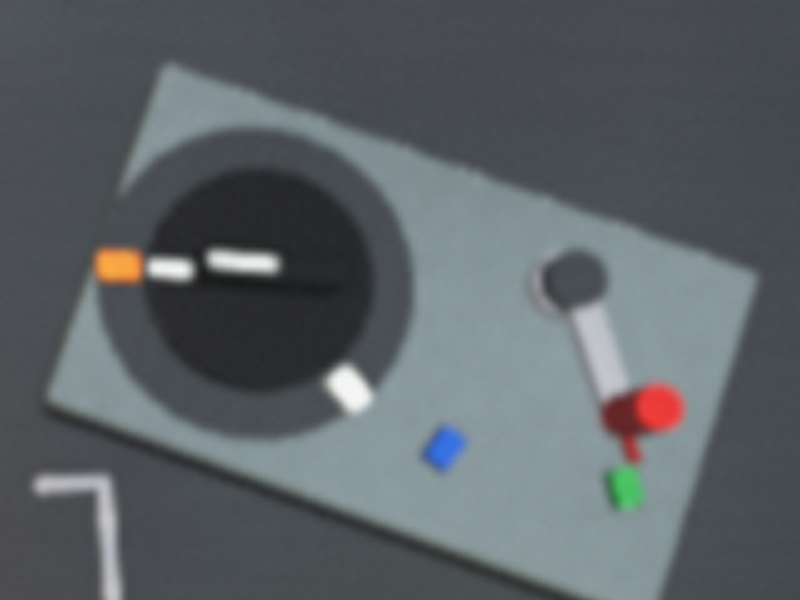

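The mark is on the orange tab (82.5° against 83.7°). I want a tighter check of the lever before handing in, because the two cameras differ slightly there.

```bash
python3 - <<'E'
from lib import *
from scipy.optimize import least_squares
def sub(im,ch,roi,thr):
    x0,y0,x1,y1=roi; g=cv2.resize(im[y0:y1,x0:x1],None,fx=8,fy=8,interpolation=cv2.INTER_CUBIC).astype(int)
    o=[i for i in range(3) if i!=ch]; m=((g[...,ch]>thr)&(g[...,ch]-g[...,o].max(2)>60)).astype(np.uint8)
    n,l,s,c=cv2.connectedComponentsWithStats(m); i=1+np.argmax(s[1:,4])
    return (c[i]+.5)/8-.5+[x0,y0], s[i,4]/64
P=np.array([.5642,-.3508])
for n in("top","side"):
    im,K,T=grab(n)
    for nm,ch,pt in(("post",0,[.494,-.374,.118]),("green",1,[.458,-.379,.062]),("blue",2,[.4777,-.2851,.062])):
        u=proj(pt,K,T)[0].astype(int); w=14 if n=="top" else 18; r=(u[0]-w,u[1]-w,u[0]+w,u[1]+w)
        mx=im[r[1]:r[3],r[0]:r[2]].reshape(-1,3); o=[i for i in range(3) if i!=ch]; v=mx[(mx[:,ch].astype(int)-mx[:,o].max(1)>60)][:,ch]
        thr=int(np.percentile(v,98)*.88); c,a=sub(im,ch,r,thr); q=topl(c,pt[2],K,T)[0]; e=q-P
        print(n,nm,"thr",thr,"area",round(a,1),q.round(4),"r %.4f ang %.2f"%(np.hypot(*e),np.degrees(np.arctan2(e[1],e[0]))%360))
    # lever arm direction: light grey pixels between pivot and post
    hs=cv2.cvtColor(im,cv2.COLOR_RGB2HSV); yy,xx=np.nonzero((hs[...,2]>175)&(hs[...,1]<22))
    a0=proj([*(P+.025*np.array([-.951,-.309])),.07],K,T)[0]; a1=proj([*(P+.060*np.array([-.951,-.309])),.07],K,T)[0]
    d=a1-a0; L=np.linalg.norm(d); rel=np.c_[xx,yy]-a0; s=rel@d/L; t=rel@np.array([-d[1],d[0]])/L
    k=(s>0)&(s<L)&(abs(t)<L*.35); w=topl(np.c_[xx,yy][k],.068,K,T); f=np.polyfit(w[:,0],w[:,1],1)
    u_,_,v=np.linalg.svd(w-w.mean(0),full_matrices=False); v=v[0]*np.sign(-v[0][0]); print(n,"arm px",k.sum(),"dir %.1f"%(np.degrees(np.arctan2(v[1],v[0]))%360),"mean",w.mean(0).round(4))
E
```

```text
top post thr 207 area 54.3 [ 0.4946 -0.3729] r 0.0730 ang 197.59
top green thr 171 area 27.5 [ 0.4579 -0.3785] r 0.1099 ang 194.59
top blue thr 198 area 28.2 [ 0.4776 -0.2846] r 0.1090 ang 142.59
top arm px 79 dir 195.7 mean [ 0.5249 -0.3667]
side post thr 224 area 107.8 [ 0.4956 -0.3725] r 0.0720 ang 197.53
side green thr 224 area 60.6 [ 0.459  -0.3776] r 0.1086 ang 194.29
side blue thr 224 area 49.1 [ 0.4787 -0.2832] r 0.1090 ang 141.68
side arm px 137 dir 212.5 mean [ 0.5258 -0.3619]
```

```bash
python3 -c "
from plant import arm
print(arm.sign_off())"
```

```text
the job is handed in; nothing more can be done
None
```

I turned the dial to OFF and swung the lever to OPEN. I then set both black packs in the dock, swung the lever to LOCKED, and turned the dial to the orange tab. The job was handed in at about 34 s, and no verdict was reported.

My last checks, from the cameras:

| Item | Measured | Limit |
|---|---|---|
| Pack in the +y end cradle (bay0) | about 2 mm from centre | 14 mm |
| Pack in the -y end cradle (bay2) | about 6 mm from centre | 14 mm |
| Dial mark to orange tab | about 1–2 mm | 6.5 mm |
| Lever pointer to green tab | 1–5 mm | 8.5 mm |

- **Packs:** both look flat. The force on the tool dropped to near zero before I let go of the first, and right after I let go of the second.
- **Other objects:** I touched none of the pink or purple look-alikes or the bystanders.
- **Robot:** the arm finished clear of everything, with the tool about 0.26 m above the bench.
- **Lever:** this is the weakest check, because my estimates disagreed. The side view of the pointer tip gave about 1–2 mm. The post's position, measured in both cameras, gave about 3°, or 5 mm. I left it, since both are inside the limit and nudging it after setting the dial could have broken the step order.

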